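Hang the two vial tools back on the rack

TASK

Clear the two loose vial tools off the bench by hanging each by its eye on the rack peg that fits it: the one with the forked head and big eye on the thick peg, the one with the square paddle and small eye on the thin peg. The eye must be well down the peg, not just on its end, and the tool let go and left hanging down, still, held by the peg alone. Do not shift or knock over the vials, the bottle or the other things on the bench.

Things in the scene. Friction and masses are not known exactly. Their poses are not given: they have to be found in the camera images.
- fork_tool: hand tool lying flat: grey grip 90 long, 24 wide, 18 mm thick; at its +x end a flat steel ring (the eye: hole 34, outside 50, 6 mm thick, at mid-thickness of the grip), at its -x end a two-pronged fork 46 mm wide, reaching to x = -92 mm. Origin: middle of the grip's underside; x towards the eye, z up as it lies. Eye's centre at x = 82, z = 9 mm. About 0.25 kg, balanced near the middle of the grip
- fork_eye (a point): centre of the fork tool's big eye (hole 34 mm), z along the hole's axis
- paddle_tool: hand tool lying flat: grey grip 90 long, 24 wide, 18 mm thick; at its +x end a flat steel ring (the eye: hole 18, outside 34, 6 mm thick, at mid-thickness of the grip), at its -x end a 30 mm square paddle, reaching to x = -87 mm. Origin: middle of the grip's underside; x towards the eye, z up as it lies. Eye's centre at x = 82, z = 9 mm. About 0.25 kg, balanced near the middle of the grip
- paddle_eye (a point): centre of the paddle tool's small eye (hole 18 mm), z along the hole's axis
- rack: fixed rack: aluminium crossbar 400 long (y), 30 deep, 26 mm high, its middle 230 mm above the bench, on two 30 mm posts at y = +-185 mm, feet 12 mm high reaching 80 mm to the rear. Three pegs in its front face 120 mm apart, in varying order: thick, thin, one in use. Origin: on the bench below the middle of the bar's front face; x away from the robot
- thick_peg_root (a point): root of the thick peg (plain round steel, 20 mm in diameter), where its axis leaves the front face of the rack's crossbar. z runs along the peg to its free end, 60 mm from the root; the peg leans up and towards the robot, 35 degrees from vertical. y is along the crossbar, x upward and away from the robot. No lip or head
- thin_peg_root (a point): root of the thin peg (plain round steel, 9 mm in diameter), where its axis leaves the front face of the rack's crossbar. z runs along the peg to its free end, 60 mm from the root; the peg leans up and towards the robot, 35 degrees from vertical. y is along the crossbar, x upward and away from the robot. No lip or head
- used_peg: fixed third peg (14 mm thick, same lean and length) which already carries another tool, that cannot be moved: 42 mm wide, hanging from 25 mm above the origin to 180 mm below it and standing out up to 60 mm from the bar. Origin: root of the peg at the bar's front face
- vial0: small capped jar, bystander: 38 mm across, 60 mm high, upright, origin at the centre of its underside
- vial1: small capped jar, bystander: 38 mm across, 60 mm high, upright, origin at the centre of its underside
- vial2: small capped jar, bystander: 38 mm across, 60 mm high, upright, origin at the centre of its underside
- vial3: small capped jar, bystander: 38 mm across, 60 mm high, upright, origin at the centre of its underside
- bottle: white bottle, bystander: 64 mm across, 130 mm high, upright, origin at the centre of its underside
- wrench: steel wrench 160 mm long lying flat, bystander, origin near its middle
- vial_holder: green plate with six holes, 150 x 100 x 20 mm, bystander, origin at the centre of its underside

How it is judged:
By the outcome, as a careful person would: the job done as asked, in the order asked, and still so for the second after the job is handed in, with the robot touching nothing.
It also fails if it takes over 64 s, if anything falls off the work surface, if the arm or the gripper's body presses on something with over 40 N, if the wrist force passes 120 N, or if a joint passes its speed limit or range.

ROBOT

A 6-joint arm with a two-finger parallel gripper is mounted at the origin on the work surface. World frame = base frame: x ahead of the robot, y to its left, z up, the work surface at z = 0. Lengths are in m, angles in rad, forces in N, time in s.
With the tool pointing down it reaches from about 0.3 to 0.85 m from the base axis. Payload 4.2 kg.
Tool frame: the origin (TCP) lies midway between the tips of the shut fingers; the grasp point (between the pads) lies 19 mm behind it (r.hold_point_z is the distance from the TCP to the grasp point, in m); z points along the fingers, y is the direction in which the jaws open and shut (so a half turn about z gives the same grasp; the last joint's range is limited). The gripper opens to 91 mm and grips with 3 to 60 N. Pads are 32 mm wide; open, the fingers measure 118 mm over their backs; the gripper's body (76 mm by 178 mm) begins 60 mm behind the grasp point.
Start: joints at [1.227, 0.32, 1.565, -0, 1.257, -0.02], TCP at [0.183, 0.545, 0.214] pointing down, gripper open.
Joint ranges: [-3.11, 3.11], [-0.84, 2.01], [0.21, 2.61], [-1.34, 4.49], [0.05, 2.63], [-2.56, 2.56]. Speed limits (rad/s): [2.57, 2.57, 3.14, 3.14, 3.14, 3.14].

INTERFACE

Orientations are given as a unit quaternion [w, x, y, z].
In Python, from bench import r, snapshot, camera_model gives the robot as it stands.
- The arm moves only by the tool drive_tool, never from a script. Its argument "increments" is a list of rows, each an object of numbers: "rx", "ry", "rz": the turn, a rotation vector about the tool's x, y, z in degrees; "dx", "dy", "dz": the shift along the tool's x, y, z in mm; "hand": the closure, from 0 (fully open) to 1 (shut). A call has 1 to 12 rows; each row shifts and turns the pose as measured when the row begins, along the tool's axes as they then stand; what a row does not reach is not made up. A row lasts 1/10 s, in which the tool goes at most 50 mm and 8.59 degrees, less where a joint would pass 70% of its speed; a pose out of reach is approached as far as the arm can. A call with a gripper value outside its range is refused whole. The fingers move at their own pace and stop on an object; the grip force is fixed at half the most. Time passes only in rows, so rows that do not move let the fingers close. It gives the time, the measured TCP pose, the force and the opening at its end, in the units of the state.
- r.sense(): the state, without advancing time (a new reading comes with each control period).
- snapshot(name): name is "side" or "top"; returns the picture (400x640x3 uint8, red, green, blue); there is no depth.
- camera_model(name): a dict with "camera_matrix" (3x3 intrinsics, pixels), "camera_from_world" (4x4, takes a point from world to camera coordinates). Camera axes: x right, y down, z forward; pixel columns grow to the right and rows downward; lengths in m; the calibration is good to about 2 mm. A picture is of the moment at which its call begins. camera_model takes no time and is no camera call.
- r.hand_in(): hands the job in, once; it reports no verdict.
The state is a dict: "time_s": time; "joint_positions": joint angles; "joint_vel": joint speeds; "tau": joint torques, N m; "ee_pos": TCP position; "ee_rot": TCP orientation; "ft_force": force on the tool from outside, world axes, zero at the start; "wrist_torque": the same for the moment, N m; "gripper_width": finger opening in m.
Only numpy, scipy, OpenCV 4.12 (cv2) and the standard library are available. Lean on these libraries where they do the work, as an engineer would, in place of code of your own. Each camera call takes 0.05 s, during which the arm holds its last target.

## Working session

There is one attempt and no reset: what is moved stays moved. The work goes in short steps, Python scripts to look and compute and a tool call to move; the robot and the scene stay as the last step left them, time stands still between calls to the robot, and variables do not carry over. Pictures are saved under pics/ and viewed, and the job is handed in when it is done.

Besides the shell and the picture viewer there is one more tool, called as name([rows], argument=value, ...), one row to a line, values as JSON. drive_tool: Moves the arm, as the interface text tells. Its arguments: {"type":"object","properties":{"increments":{"type":"array"}},"required":["increments"]}

```bash
ls; mkdir -p pics
python3 - <<'E'
from bench import r,snapshot,camera_model
import cv2
for n in("side","top"):
    im=snapshot(n); cv2.imwrite(f"pics/{n}0.png",im[:,:,::-1])
    m=camera_model(n); print(n,m)
print(r.sense())
E
```

```text
pics
side {'camera_matrix': array([[449.08870791,   0.        , 327.08688688],
       [  0.        , 449.08870791, 191.79180043],
       [  0.        ,   0.        ,   1.        ]]), 'camera_from_world': array([[ 0.78747025, -0.61625574, -0.0109301 , -0.41840393],
       [-0.35689087, -0.44144438, -0.82325923,  0.29875922],
       [ 0.50251319,  0.65219301, -0.56756037,  0.93492231],
       [ 0.        ,  0.        ,  0.        ,  1.        ]])}
top {'camera_matrix': array([[389.93033283,   0.        , 320.06436906],
       [  0.        , 389.93033283, 196.49838147],
       [  0.        ,   0.        ,   1.        ]]), 'camera_from_world': array([[ 0.01253236, -0.99982818, -0.01365871, -0.0027879 ],
       [-0.99238205, -0.01076243, -0.12272745,  0.52401395],
       [ 0.12255936,  0.01509273, -0.99234642,  1.17597299],
       [ 0.        ,  0.        ,  0.        ,  1.        ]])}
{'time_s': 0.1, 'joint_positions': array([ 1.22702199e+00,  3.20240578e-01,  1.56555527e+00,  1.84822007e-05,
        1.25738525e+00, -1.99884604e-02]), 'joint_vel': array([ 7.93110510e-04, -1.13296317e-03, -2.99535601e-03, -8.08960712e-05,
        1.23813570e-03,  2.75264702e-04]), 'tau': array([ 6.09139370e-04, -4.13334846e+01, -2.32510793e+01,  7.28020398e-02,
        4.22576303e-02, -5.07246511e-05]), 'ee_pos': array([0.18277736, 0.54470448, 0.21319779]), 'ee_rot': array([-1.52302811e-04,  1.61189449e-01,  9.86923164e-01, -7.79531826e-04]), 'ft_force': array([-0.21909853,  0.73178028, -0.60541793]), 'wrist_torque': array([ 0.00273314, -0.00680011, -0.0079777 ]), 'gripper_width': 0.09123256777125334}
```

View pics/side0.png

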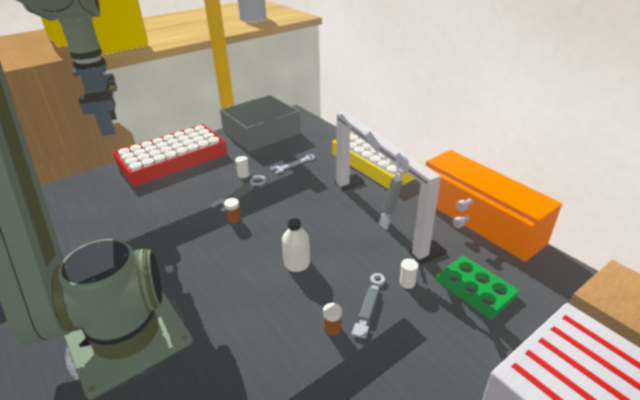

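View pics/top0.png

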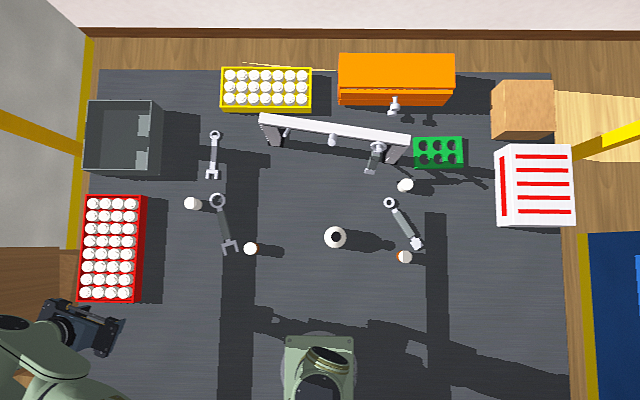

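Run:
```python
import cv2
t=cv2.imread("pics/top0.png"); s=cv2.imread("pics/side0.png")
def c(im,x0,y0,x1,y1,f,n): cv2.imwrite(n,cv2.resize(im[y0:y1,x0:x1],None,fx=f,fy=f,interpolation=cv2.INTER_CUBIC))
c(t,250,100,420,190,4.5,"pics/t_rack.png")
c(t,180,120,280,270,4,"pics/t_fork.png")
c(t,370,170,440,280,5,"pics/t_pad.png")
c(s,320,100,450,270,3.5,"pics/s_rack.png")
```

```text
(no output)
```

View pics/t_rack.png

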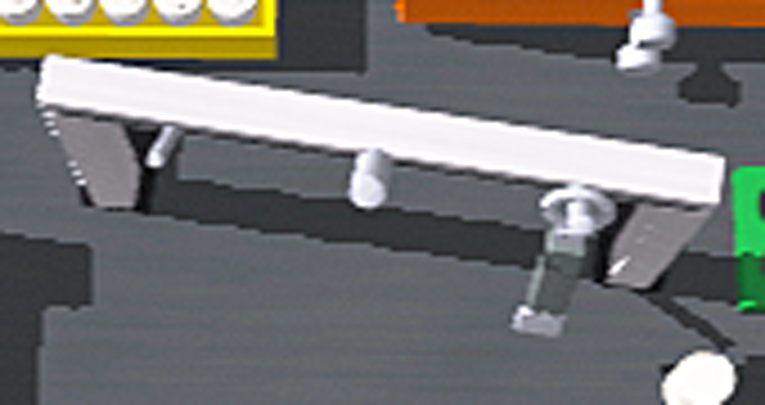

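View pics/s_rack.png

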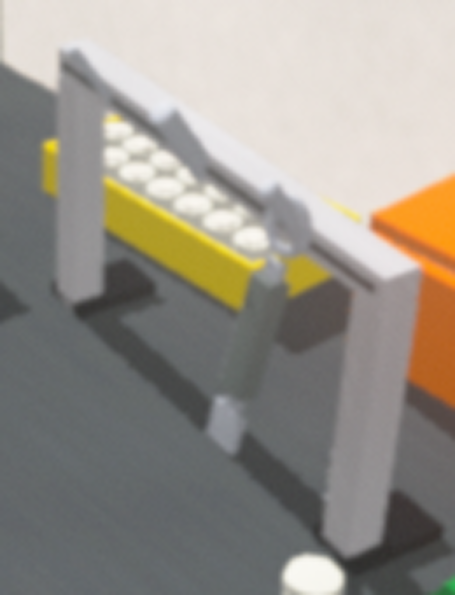

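View pics/t_fork.png

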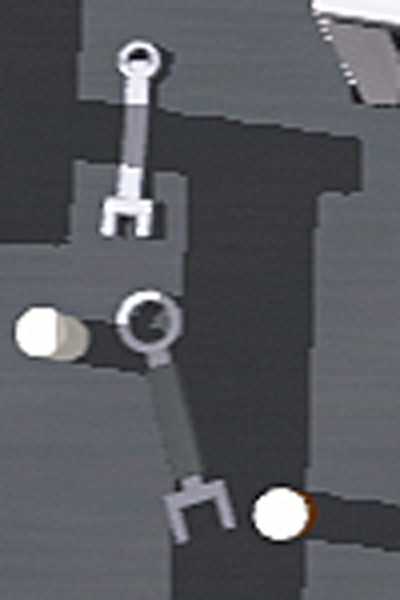

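View pics/t_pad.png

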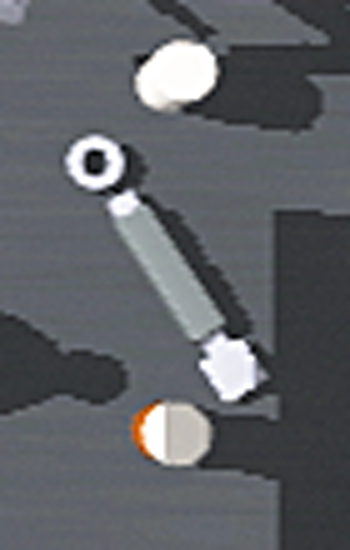

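```bash
cat > h.py <<'E'
import numpy as np,cv2
from bench import r,snapshot,camera_model
from scipy.spatial.transform import Rotation as R
CM={n:camera_model(n) for n in("top","side")}
def ray(n,u,v):
    K=CM[n]["camera_matrix"];T=CM[n]["camera_from_world"]
    d=T[:3,:3].T@np.linalg.inv(K)@np.array([u,v,1.]); o=-T[:3,:3].T@T[:3,3]
    return o,d/np.linalg.norm(d)
def plane(n,u,v,z):
    o,d=ray(n,u,v); return o+d*(z-o[2])/d[2]
def proj(n,p):
    K=CM[n]["camera_matrix"];T=CM[n]["camera_from_world"]
    q=K@(T[:3,:3]@np.asarray(p)+T[:3,3]); return q[:2]/q[2]
def tri(a,b):
    o1,d1=ray("top",*a);o2,d2=ray("side",*b)
    A=np.stack([d1,-d2],1);s=np.linalg.lstsq(A,o2-o1,rcond=None)[0]
    p,q=o1+d1*s[0],o2+d2*s[1];return (p+q)/2,np.linalg.norm(p-q)
def crop(im,x0,y0,x1,y1,f,n): cv2.imwrite(n,cv2.resize(im[y0:y1,x0:x1,::-1],None,fx=f,fy=f,interpolation=cv2.INTER_CUBIC))
def pose():
    s=r.sense(); q=s["ee_rot"]; return s,s["ee_pos"],R.from_quat([q[1],q[2],q[3],q[0]]).as_matrix()
def need(pt,Rt):
    "tool-frame shift and rotvec to reach TCP pt, rotation Rt"
    s,p,M=pose(); return (M.T@(np.asarray(pt)-p)*1000).round(1), np.degrees(R.from_matrix(M.T@Rt).as_rotvec()).round(1)
E
python3 - <<'E'
from h import *
np.set_printoptions(precision=4,suppress=True)
tr=lambda x,y:(250+x/4.5-.5,100+y/4.5-.5)
tf=lambda x,y:(180+x/4-.5,120+y/4-.5)
tp=lambda x,y:(370+x/5-.5,170+y/5-.5)
sr=lambda x,y:(320+x/3.5-.5,100+y/3.5-.5)
a=plane("top",*tr(42,107),.243);b=plane("top",*tr(718,205),.243)
print("bar front",a,b,np.linalg.norm(a-b))
a2=plane("top",*tr(48,57),.243);b2=plane("top",*tr(725,158),.243)
print("bar back",a2,b2,np.linalg.norm(a2-b2),np.linalg.norm(a2-a))
for nm,e,f in(("fork",(149,320),(203,513)),):
    E_=plane("top",*tf(*e),.009);g1=plane("top",*tf(158,372),.018);g2=plane("top",*tf(186,472),.018)
    print(nm,E_,g1,g2,np.linalg.norm(g1-g2),np.degrees(np.arctan2(*(g1-g2)[1::-1])), plane("top",*tf(203,508),.009))
E_=plane("top",*tp(96,162),.009);g1=plane("top",*tp(127,212),.018);g2=plane("top",*tp(204,328),.018)
print("pad",E_,g1,g2,np.linalg.norm(g1-g2),np.degrees(np.arctan2(*(g1-g2)[1::-1])), plane("top",*tp(232,368),.009))
print("thick tip",plane("top",*tr(369,190),.279),tri(tr(369,190),sr(172,120)))
print("thin tip",plane("top",*tr(154,160),.279),tri(tr(154,160),sr(75,55)))
# edges via gray masks
t=cv2.imread("pics/top0.png"); hsv=cv2.cvtColor(t,cv2.COLOR_BGR2HSV)
m=((hsv[...,2]>200)&(hsv[...,1]<40)).astype(np.uint8)
k=m.copy();k[:, :255]=0;k[:,416:]=0;k[:105]=0;k[165:]=0
cs,_=cv2.findContours(k,0,2);c=max(cs,key=cv2.contourArea);rc=cv2.minAreaRect(c);print(rc);
for p in cv2.boxPoints(rc): print(p,plane("top",*p,.243))
E
```

```text
bar front [0.6896 0.163  0.243 ] [ 0.6346 -0.2285  0.243 ] 0.3953611743258837
bar back [0.7197 0.1605 0.243 ] [ 0.6624 -0.233   0.243 ] 0.39757351038770555 0.030272946532409216
fork [0.5138 0.3308 0.009 ] [0.4719 0.3193 0.018 ] [0.3943 0.2941 0.018 ] 0.08156250264206927 18.05301654947701 [0.3667 0.2819 0.009 ]
pad [ 0.5121 -0.2124  0.009 ] [ 0.48   -0.2299  0.018 ] [ 0.4087 -0.2766  0.018 ] 0.08520474985197608 33.18909757909564 [ 0.3844 -0.2955  0.009 ]
thick tip [ 0.632  -0.0273  0.279 ] (array([ 0.6362, -0.029 ,  0.2716]), np.float64(0.0052964631907003795))
thin tip [0.6481 0.0929 0.279 ] (array([0.6514, 0.0927, 0.2724]), np.float64(0.0032185079662442402))
((333.21429443359375, 134.16305541992188), (153.27890014648438, 22.69525146484375), 8.652542114257812)
[255.7399 133.8517] [0.661  0.1702 0.243 ]
[259.1542 111.4148] [0.7218 0.1632 0.243 ]
[410.6887 134.4744] [ 0.6628 -0.2332  0.243 ]
[407.2744 156.9113] [ 0.6033 -0.2234  0.243 ]
```

Run:
```python
from h import *
np.set_printoptions(precision=4,suppress=True)
a=np.radians(18.2)
x=-np.array([np.cos(a),np.sin(a),0]);z=np.array([0,0,-1.]);y=np.cross(z,x)
Rt=np.stack([x,y,z],1)
print(need([.426,.302,.10],Rt))
for n,c in(("v orange L",(250,248)),("white L",(190,202)),("whiteR",(405,185)),("orangeR",(404,256))): print(n,plane("top",*c,.06))
root=np.array([.664,-.032,.230]);w=np.radians(-8.1);xr=np.array([np.cos(w),np.sin(w),0]);yr=np.array([-np.sin(w),np.cos(w),0])
p=-np.sin(np.radians(35))*xr+np.array([0,0,np.cos(np.radians(35))])
for k in(0,.12):
  for L in(0,.06): 
    q=root+k*yr+p*L; print(k,L,q,proj("top",q),proj("side",q),"crop top",(proj("top",q)-[250,100]+.5)*4.5,"crop side",(proj("side",q)-[320,100]+.5)*3.5)
```

```text
(array([-307.8, -152.5,  113.4]), array([ -0.1,  -0. , -36.8]))
v orange L [0.3634 0.2102 0.06  ]
white L [0.4995 0.3975 0.06  ]
whiteR [ 0.5585 -0.2539  0.06  ]
orangeR [ 0.3457 -0.248   0.06  ]
0 0 [ 0.664 -0.032  0.23 ] [333.0995 134.7805] [376.0013 146.1909] crop top [376.198  158.7624] crop side [197.7544 163.4182]
0 0.06 [ 0.6299 -0.0272  0.2791] [331.4296 142.5166] [365.2277 131.702 ] crop top [368.683  193.5745] crop side [160.0471 112.707 ]
0.12 0 [0.6809 0.0868 0.23  ] [288.2716 128.1919] [350.1483 127.6218] crop top [174.4722 129.1133] crop side [107.2692  98.4263]
0.12 0.06 [0.6468 0.0917 0.2791] [284.1886 135.5417] [339.2407 113.5364] crop top [156.0987 162.1878] crop side [69.0924 49.1272]
```

drive_tool([
  {"dx": -38,"dy": -19,"hand": 0.4},
  {"dx": -38,"dy": -19,"hand": 0.4},
  {"dx": -38,"dy": -19,"hand": 0.4},
  {"dx": -38,"dy": -19,"hand": 0.4},
  {"dx": -38,"dy": -19,"hand": 0.4},
  {"dx": -38,"dy": -19,"hand": 0.4},
  {"dx": -38,"dy": -19,"hand": 0.4},
  {"dx": -38,"dy": -19,"hand": 0.4},
  {"rz": -8.5,"dz": 20,"hand": 0.4},
  {"rz": -8.5,"dz": 20,"hand": 0.4},
  {"rz": -8.5,"dz": 20,"hand": 0.4},
  {"rz": -8.5,"dz": 20,"hand": 0.4},
])

```text
$.increments[0]: bad value
```

```bash
cat > f.py <<'E'
from h import *
import sys
np.set_printoptions(precision=4,suppress=True)
def flat(az,sgn):
    a=np.radians(az);x=sgn*np.array([np.cos(a),np.sin(a),0]);z=np.array([0,0,-1.]);return np.stack([x,np.cross(z,x),z],1)
E
python3 - <<'E'
from f import *
s,p,M=pose();print(s["time_s"],p,s["joint_positions"],s["gripper_width"],s["ft_force"])
print(need([.426,.302,.10],flat(18.2,-1)))
im=snapshot("top");crop(im,150,150,330,300,4,"pics/t1.png")
E
```

```text
0.1 [0.1828 0.5447 0.2132] [ 1.227   0.3202  1.5656  0.      1.2574 -0.02  ] 0.09123256777125334 [-0.2191  0.7318 -0.6054]
(array([-307.8, -152.5,  113.4]), array([ -0.1,  -0. , -36.8]))
```

View pics/t1.png

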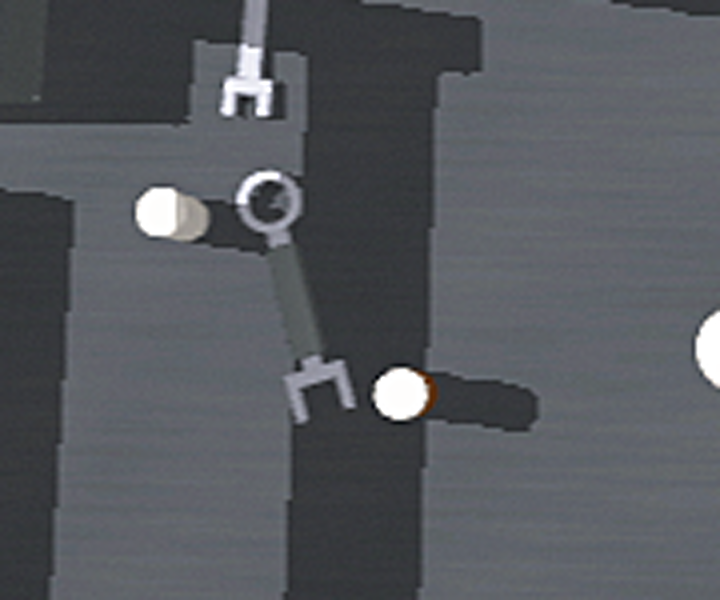

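The call was refused and nothing moved: the picture still shows the fork with its eye at crop (269,202). I'll fill in every field.

drive_tool([
  {"rx": 0,"ry": 0,"rz": 0,"dx": -38,"dy": -19,"dz": 0,"hand": 0.4},
  {"rx": 0,"ry": 0,"rz": 0,"dx": -38,"dy": -19,"dz": 0,"hand": 0.4},
  {"rx": 0,"ry": 0,"rz": 0,"dx": -38,"dy": -19,"dz": 0,"hand": 0.4},
  {"rx": 0,"ry": 0,"rz": 0,"dx": -38,"dy": -19,"dz": 0,"hand": 0.4},
  {"rx": 0,"ry": 0,"rz": 0,"dx": -38,"dy": -19,"dz": 0,"hand": 0.4},
  {"rx": 0,"ry": 0,"rz": 0,"dx": -38,"dy": -19,"dz": 0,"hand": 0.4},
  {"rx": 0,"ry": 0,"rz": 0,"dx": -38,"dy": -19,"dz": 0,"hand": 0.4},
  {"rx": 0,"ry": 0,"rz": 0,"dx": -38,"dy": -19,"dz": 0,"hand": 0.4},
  {"rx": 0,"ry": 0,"rz": -8.5,"dx": 0,"dy": 0,"dz": 20,"hand": 0.4},
  {"rx": 0,"ry": 0,"rz": -8.5,"dx": 0,"dy": 0,"dz": 20,"hand": 0.4},
  {"rx": 0,"ry": 0,"rz": -8.5,"dx": 0,"dy": 0,"dz": 20,"hand": 0.4},
  {"rx": 0,"ry": 0,"rz": -8.5,"dx": 0,"dy": 0,"dz": 20,"hand": 0.4},
])

```text
time_s: 1.35
ee_pos: [0.4338, 0.2948, 0.1303]
ee_rot: [0.002, -0.143, 0.99, -0.0]
ft_force: [0.6, 0.2, -0.2]
gripper_width: 0.0552
```

Run:
```python
from f import *
s,p,M=pose();print(s["time_s"],p,s["joint_positions"],s["gripper_width"],s["ft_force"])
print(need([.426,.302,.10],flat(18.2,-1)))
```

```text
1.35 [0.4338 0.2948 0.1303] [ 0.5762  0.309   1.8079 -0.0023  1.0213 -1.2812] 0.055153326641603787 [ 0.591   0.1728 -0.1831]
(array([ 5.6,  9.1, 30.3]), array([-0.1,  0.2, -1.7]))
```

drive_tool([
  {"rx": 0,"ry": 0,"rz": -1.7,"dx": 5.6,"dy": 9,"dz": 20,"hand": 0.4},
  {"rx": 0,"ry": 0,"rz": 0,"dx": 0,"dy": 0,"dz": 30,"hand": 0.4},
  {"rx": 0,"ry": 0,"rz": 0,"dx": 0,"dy": 0,"dz": 30,"hand": 0.4},
  {"rx": 0,"ry": 0,"rz": 0,"dx": 0,"dy": 0,"dz": 20,"hand": 0.4},
  {"rx": 0,"ry": 0,"rz": 0,"dx": 0,"dy": 0,"dz": 5,"hand": 0.4},
])

```text
time_s: 1.85
ee_pos: [0.4246, 0.3007, 0.0191]
ee_rot: [0.0, -0.16, 0.987, -0.001]
ft_force: [-0.2, -0.3, -0.2]
gripper_width: 0.0548
```

Run:
```python
from f import *
s,p,M=pose();print(s["time_s"],p,s["gripper_width"],s["ft_force"])
print(need([.426,.302,.004],flat(18.2,-1)))
im=snapshot("side");crop(im,180,120,320,260,4,"pics/s2.png")
im=snapshot("top");crop(im,150,150,330,300,4,"pics/t2.png")
```

```text
1.85 [0.4246 0.3007 0.0191] 0.05483986255872645 [-0.2327 -0.254  -0.1843]
(array([-1.7,  0.9, 15.1]), array([-0.1, -0. ,  0.2]))
```

View pics/s2.png

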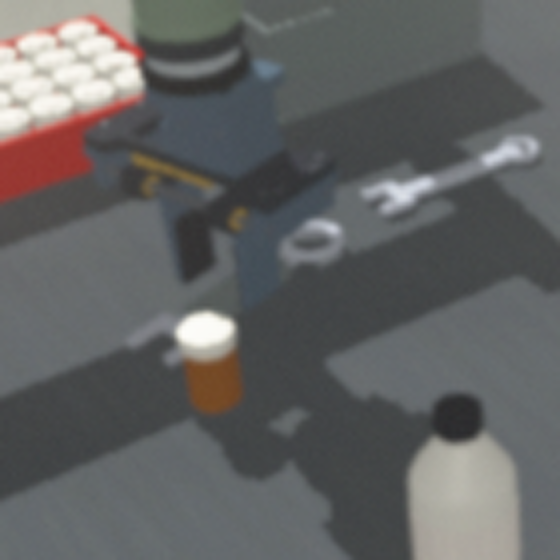

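View pics/t2.png

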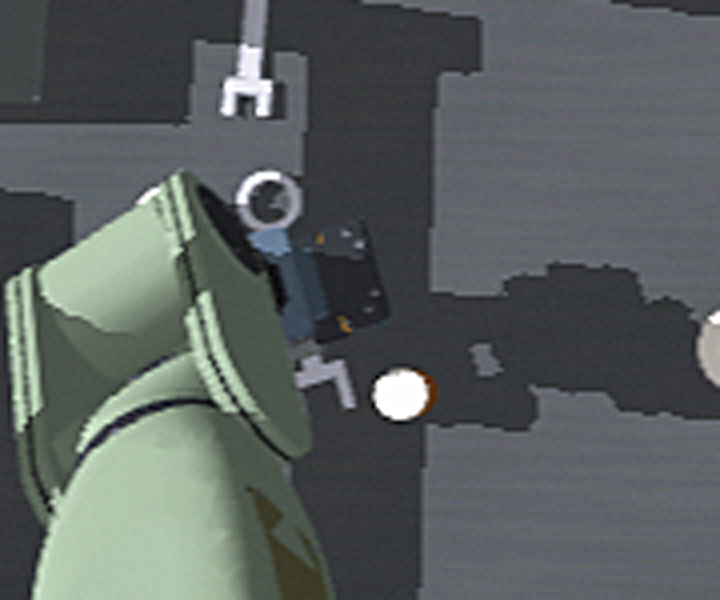

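The fingers straddle the grip between the eye (top crop 269,202) and the fork (325,375), and the vial at (400,393) is clear of the gripper. I'll go down and close.

drive_tool([
  {"rx": 0,"ry": 0,"rz": 0,"dx": -1.7,"dy": 1,"dz": 8,"hand": 0.4},
  {"rx": 0,"ry": 0,"rz": 0,"dx": 0,"dy": 0,"dz": 6,"hand": 0.4},
  {"rx": 0,"ry": 0,"rz": 0,"dx": 0,"dy": 0,"dz": 1,"hand": 0.9},
  {"rx": 0,"ry": 0,"rz": 0,"dx": 0,"dy": 0,"dz": 0,"hand": 0.9},
  {"rx": 0,"ry": 0,"rz": 0,"dx": 0,"dy": 0,"dz": 0,"hand": 0.9},
  {"rx": 0,"ry": 0,"rz": 0,"dx": 0,"dy": 0,"dz": 0,"hand": 0.9},
])

```text
time_s: 2.55
ee_pos: [0.4299, 0.3046, 0.0084]
ee_rot: [0.005, -0.16, 0.987, 0.001]
ft_force: [0.6, -2.3, -0.4]
gripper_width: 0.0254
```

drive_tool([
  {"rx": 0,"ry": 0,"rz": 0,"dx": 0,"dy": 0,"dz": 0,"hand": 0.4},
  {"rx": 0,"ry": 0,"rz": 0,"dx": 0,"dy": 0,"dz": 4,"hand": 0.4},
  {"rx": 0,"ry": 0,"rz": 0,"dx": 0,"dy": 0,"dz": 2,"hand": 0.9},
  {"rx": 0,"ry": 0,"rz": 0,"dx": 0,"dy": 0,"dz": 0,"hand": 0.9},
  {"rx": 0,"ry": 0,"rz": 0,"dx": 0,"dy": 0,"dz": 0,"hand": 0.9},
  {"rx": 0,"ry": 0,"rz": 0,"dx": 0,"dy": 0,"dz": 0,"hand": 0.9},
  {"rx": 0,"ry": 0,"rz": 0,"dx": 0,"dy": 0,"dz": 0,"hand": 0.9},
])

```text
time_s: 3.25
ee_pos: [0.4302, 0.3048, 0.0023]
ee_rot: [0.005, -0.16, 0.987, 0.001]
ft_force: [0.2, 0.4, 0.1]
gripper_width: 0.0235
```

drive_tool([
  {"rx": 0,"ry": 0,"rz": 0,"dx": 0,"dy": 0,"dz": -20,"hand": 0.9},
  {"rx": 0,"ry": 0,"rz": 0,"dx": 0,"dy": 0,"dz": -40,"hand": 0.9},
  {"rx": 0,"ry": 0,"rz": 0,"dx": 0,"dy": 0,"dz": -45,"hand": 0.9},
  {"rx": 0,"ry": 0,"rz": 0,"dx": 0,"dy": 0,"dz": -45,"hand": 0.9},
  {"rx": 0,"ry": 0,"rz": 0,"dx": 0,"dy": 0,"dz": -45,"hand": 0.9},
  {"rx": 0,"ry": 0,"rz": 0,"dx": 0,"dy": 0,"dz": -45,"hand": 0.9},
  {"rx": 0,"ry": 0,"rz": 0,"dx": 0,"dy": 0,"dz": -45,"hand": 0.9},
  {"rx": 0,"ry": 0,"rz": 0,"dx": 0,"dy": 0,"dz": -30,"hand": 0.9},
])

```text
time_s: 4.05
ee_pos: [0.4226, 0.3008, 0.3193]
ee_rot: [-0.006, -0.16, 0.987, -0.004]
ft_force: [0.1, 1.2, -3.4]
gripper_width: 0.0237
```

```bash
cat >> f.py <<'E'
T35=np.radians(35)
ORG=np.array([.664,-.032,.230]);W=-8.1
def rackax():
    w=np.radians(W);xr=np.array([np.cos(w),np.sin(w),0]);yr=np.array([-np.sin(w),np.cos(w),0])
    return xr,yr,-np.sin(T35)*xr+np.array([0,0,np.cos(T35)])
def hang(sgn,tilt=0):  # hand rotation for insertion; tilt extra deg grip-down
    xr,yr,_=rackax();t=T35+np.radians(tilt)
    tx=np.cos(t)*xr+np.array([0,0,np.sin(t)]); z=np.sin(t)*xr-np.array([0,0,np.cos(t)])
    x=sgn*tx; return np.stack([x,np.cross(z,x),z],1)
def tcp_for_eye(eye,Rt,e): return eye-Rt@np.asarray(e)
E
python3 - <<'E'
from f import *
s,p,M=pose();print(s["time_s"],p,s["joint_positions"],s["gripper_width"],s["ft_force"])
im=snapshot("side");crop(im,100,0,340,180,3,"pics/s3.png")
im=snapshot("top");crop(im,100,80,300,240,4,"pics/t3.png")
e=M@np.array([-.0876,0,-.0067])+p;print("eye exp",e,proj("top",e),(proj("top",e)-[100,80]+.5)*4,proj("side",e),(proj("side",e)-[100,0]+.5)*3)
e=np.array([-.0876,0,-.0067]);Rt=hang(-1);eye=ORG+rackax()[2]*.1
t=tcp_for_eye(eye,Rt,e);print(t,need(t,Rt), need(t,flat(-8.1,-1)))
E
```

```text
4.05 [0.4226 0.3008 0.3193] [ 0.5974  0.1887  1.482  -0.0014  1.4852 -1.2938] 0.023705359022825653 [ 0.1167  1.23   -3.3885]
eye exp [0.5058 0.3285 0.3248] [180.5729 187.4643] [324.2918 431.8574] [243.7912  83.4126] [432.8737 251.7379]
[ 0.54   -0.0143  0.2562] (array([ -11. , -336.3,   65.6]), array([  7.8, -34.7,  25.7])) (array([ -11. , -336.3,   65.6]), array([-0.3, -0.4, 26.5]))
```

View pics/s3.png

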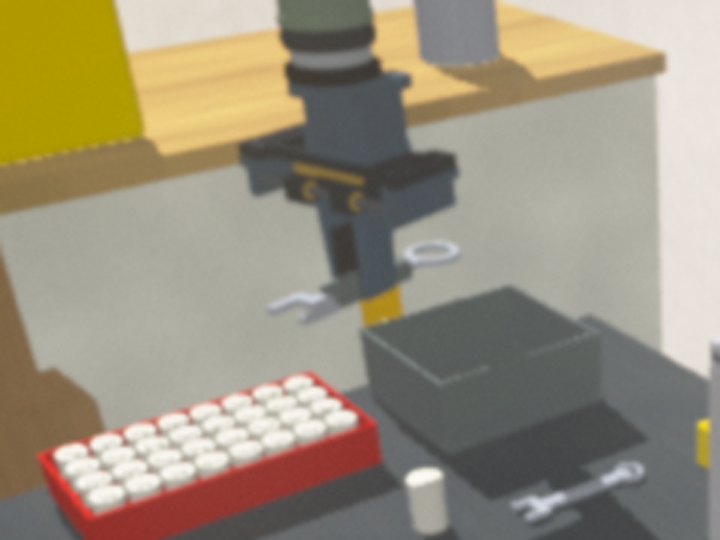

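View pics/t3.png

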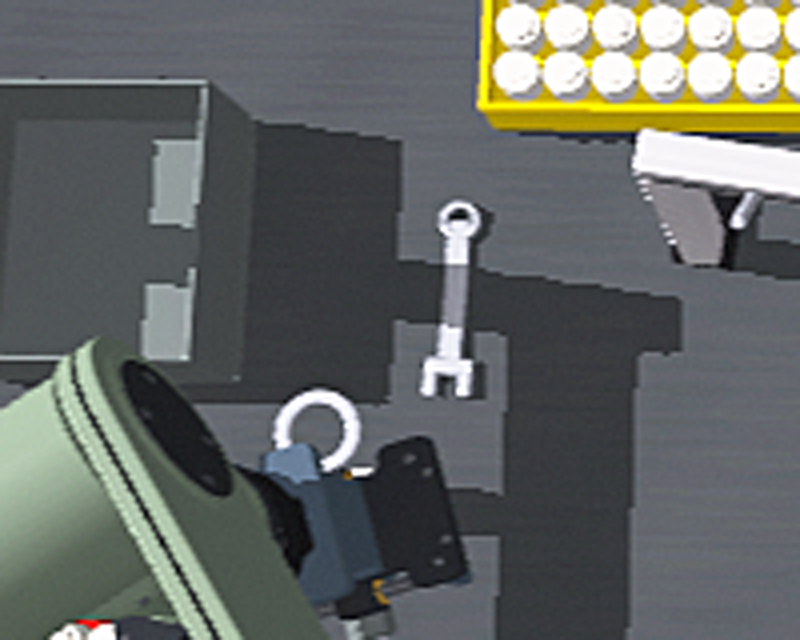

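drive_tool([
  {"rx": 0,"ry": 0,"rz": 0,"dx": 0,"dy": -30,"dz": 0,"hand": 0.9},
  {"rx": 0,"ry": 0,"rz": 0,"dx": 0,"dy": -44,"dz": 0,"hand": 0.9},
  {"rx": 0,"ry": 0,"rz": 0,"dx": 0,"dy": -44,"dz": 0,"hand": 0.9},
  {"rx": 0,"ry": 0,"rz": 0,"dx": 0,"dy": -44,"dz": 0,"hand": 0.9},
  {"rx": 0,"ry": 0,"rz": 0,"dx": 0,"dy": -44,"dz": 0,"hand": 0.9},
  {"rx": 0,"ry": 0,"rz": 0,"dx": 0,"dy": -44,"dz": 0,"hand": 0.9},
  {"rx": 0,"ry": 0,"rz": 0,"dx": 10,"dy": -44,"dz": 0,"hand": 0.9},
  {"rx": 0,"ry": 0,"rz": 8.5,"dx": 0,"dy": -10,"dz": 0,"hand": 0.9},
  {"rx": 0,"ry": 0,"rz": 8.5,"dx": 0,"dy": 0,"dz": 0,"hand": 0.9},
  {"rx": 0,"ry": 0,"rz": 8.5,"dx": 0,"dy": 0,"dz": 0,"hand": 0.9},
])

```text
time_s: 5.15
ee_pos: [0.5045, -0.0024, 0.2948]
ee_rot: [-0.023, 0.062, 0.998, -0.007]
ft_force: [-0.2, -0.6, -2.9]
gripper_width: 0.0239
```

Run:
```python
from f import *
s,p,M=pose();print(s["time_s"],p,s["joint_positions"],s["gripper_width"],s["ft_force"])
e=np.array([-.0876,.003,-.0067]);Rt=hang(-1);eye=ORG+rackax()[2]*.11
t=tcp_for_eye(eye,Rt,e);print(t,need(t,Rt))
```

```text
5.15 [ 0.5045 -0.0024  0.2948] [-0.0199  0.1913  1.5394 -0.0116  1.4578 -1.4654] 0.023943413990459073 [-0.2224 -0.634  -2.8833]
[ 0.5339 -0.0165  0.2644] (array([-32.3,  -9.9,  29.1]), array([ -0.6, -37.6,   1.3]))
```

drive_tool([
  {"rx": 0,"ry": -8,"rz": 0.3,"dx": 0,"dy": -2,"dz": 0,"hand": 0.9},
  {"rx": 0,"ry": -8,"rz": 0.3,"dx": 0,"dy": -2,"dz": 0,"hand": 0.9},
  {"rx": 0,"ry": -8,"rz": 0.3,"dx": 0,"dy": -2,"dz": 0,"hand": 0.9},
  {"rx": 0,"ry": -8,"rz": 0.3,"dx": 0,"dy": -2,"dz": 0,"hand": 0.9},
  {"rx": 0,"ry": -5.5,"rz": 0,"dx": 0,"dy": -1,"dz": 0,"hand": 0.9},
  {"rx": 0,"ry": 0,"rz": 0,"dx": 0,"dy": 0,"dz": 0,"hand": 0.9},
])

```text
time_s: 5.75
ee_pos: [0.4929, -0.0125, 0.2713]
ee_rot: [0.291, 0.069, 0.954, -0.029]
ft_force: [-1.4, 0.3, -3.0]
gripper_width: 0.0241
```

Run:
```python
from f import *
s,p,M=pose();print(s["time_s"],p,s["joint_positions"],s["gripper_width"],s["ft_force"])
e=np.array([-.0876,.003,-.0067]);Rt=hang(-1);eye=ORG+rackax()[2]*.11
t=tcp_for_eye(eye,Rt,e);print(t,need(t,Rt))
```

```text
5.75 [ 0.4929 -0.0125  0.2713] [ 0.0253 -0.1176  2.0693 -0.1896  0.6139 -1.2793] 0.024107442156538577 [-1.3826  0.3047 -3.0439]
[ 0.5339 -0.0165  0.2644] (array([-30.2,   2.2,  28.7]), array([-0.9, -1. ,  0.2]))
```

Now I'll move in to about 50 mm above the tip, on the peg axis, and look.

drive_tool([
  {"rx": -0.9,"ry": -1,"rz": 0,"dx": -15,"dy": 1,"dz": 14,"hand": 0.9},
  {"rx": 0,"ry": 0,"rz": 0,"dx": -15,"dy": 1,"dz": 14,"hand": 0.9},
  {"rx": 0,"ry": 0,"rz": 0,"dx": 0,"dy": 0,"dz": 0,"hand": 0.9},
])

```text
time_s: 6.05
ee_pos: [0.5314, -0.0161, 0.2594]
ee_rot: [0.293, 0.066, 0.954, -0.021]
ft_force: [0.1, 0.0, -2.4]
gripper_width: 0.0238
```

```bash
cat > look.py <<'E'
from f import *
tag=sys.argv[1]; ex=float(sys.argv[2]);ey=float(sys.argv[3]);sg=int(sys.argv[4]);k=float(sys.argv[5]);L=float(sys.argv[6]);tilt=float(sys.argv[7]) if len(sys.argv)>7 else 0
s,p,M=pose();print(s["time_s"],p,s["joint_positions"],s["gripper_width"],s["ft_force"])
e=np.array([ex,ey,-.0067]);Rt=hang(sg,tilt);xr,yr,pp=rackax();eye=ORG+k*yr+pp*L
t=tcp_for_eye(eye,Rt,e);print("need",need(t,Rt))
c=M@e+p; d=c-ORG-k*yr; print("eye",c,"along peg",d@pp,"y",d@yr,"perp",d@np.cross(yr,pp))
for n,o,w in(("side",(290,70),(150,110)),("top",(240,80),(170,110))):
    im=snapshot(n);crop(im,o[0],o[1],o[0]+w[0],o[1]+w[1],4.5,f"pics/{n}_{tag}.png")
    tip=ORG+k*yr+pp*.06
    print(n,"eye px",((proj(n,c)-o+.5)*4.5).round(),"tip px",((proj(n,tip)-o+.5)*4.5).round())
E
python3 look.py a -.0876 .003 -1 0 .07
```

```text
6.05 [ 0.5314 -0.0161  0.2594] [-0.0027 -0.0423  2.0368 -0.1472  0.5601 -1.335 ] 0.023816063122512884 [ 0.1206  0.0358 -2.437 ]
need (array([-5.4, -0.1, 37.3]), array([-0. , -0.8,  0.2]))
eye [ 0.5999 -0.0224  0.3142] along peg 0.10611578662836396 y 0.00044864101880621554 perp -0.004812810944650691
side eye px [294. 233.] tip px [341. 280.]
top eye px [405. 321.] tip px [414. 284.]
```

View pics/side_a.png

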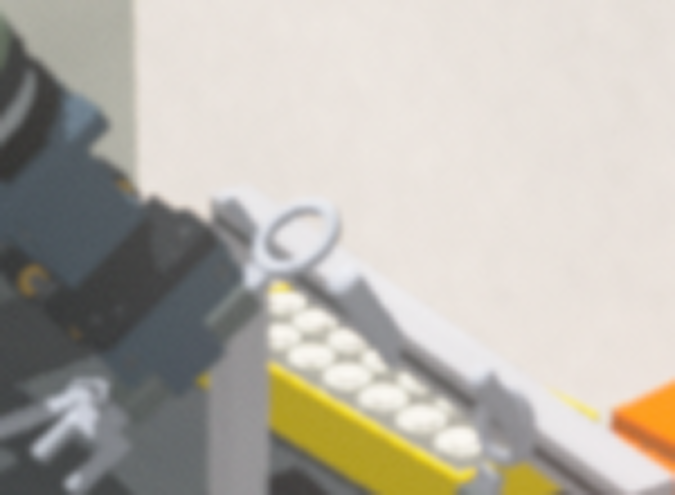

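View pics/top_a.png

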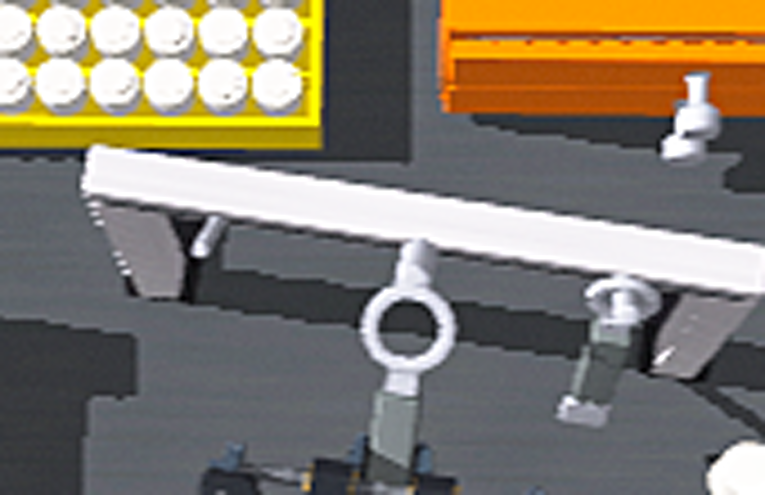

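drive_tool([
  {"rx": 0,"ry": -0.8,"rz": 0,"dx": -7.5,"dy": 1.5,"dz": 0,"hand": 0.9},
  {"rx": 0,"ry": 0,"rz": 0,"dx": 0,"dy": 0,"dz": 15,"hand": 0.9},
  {"rx": 0,"ry": 0,"rz": 0,"dx": 0,"dy": 0,"dz": 15,"hand": 0.9},
  {"rx": 0,"ry": 0,"rz": 0,"dx": 0,"dy": 0,"dz": 0,"hand": 0.9},
])

```text
time_s: 6.55
ee_pos: [0.5534, -0.0174, 0.239]
ee_rot: [0.299, 0.065, 0.952, -0.022]
ft_force: [-0.6, 0.3, -3.3]
gripper_width: 0.0239
```

```bash
python3 look.py b -.0855 .0015 -1 0 .05
```

```text
6.55 [ 0.5534 -0.0174  0.239 ] [-0.0047  0.0113  2.0477 -0.1692  0.4837 -1.3128] 0.023868891393569847 [-0.6431  0.3261 -3.2717]
need (array([-0.8, -0.3, 28.1]), array([-0. , -0.1,  0.3]))
eye [ 0.6192 -0.0249  0.2934] along peg 0.07794056511556068 y 0.0007291297445421309 perp -0.0007364626603387863
side eye px [324. 260.] tip px [341. 280.]
top eye px [410. 296.] tip px [414. 284.]
```

View pics/side_b.png

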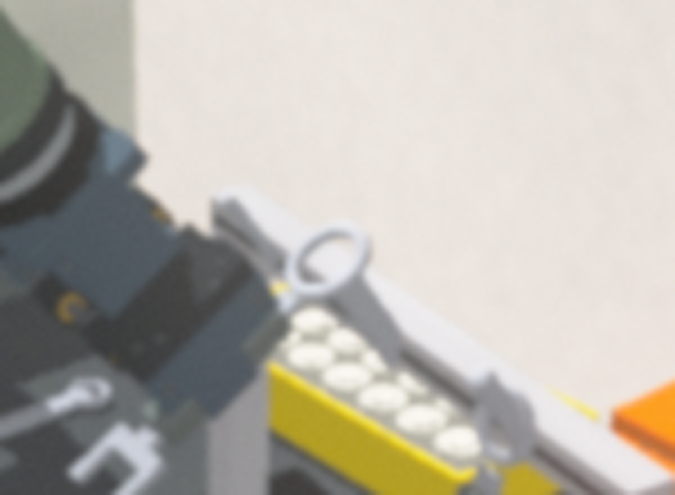

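View pics/top_b.png

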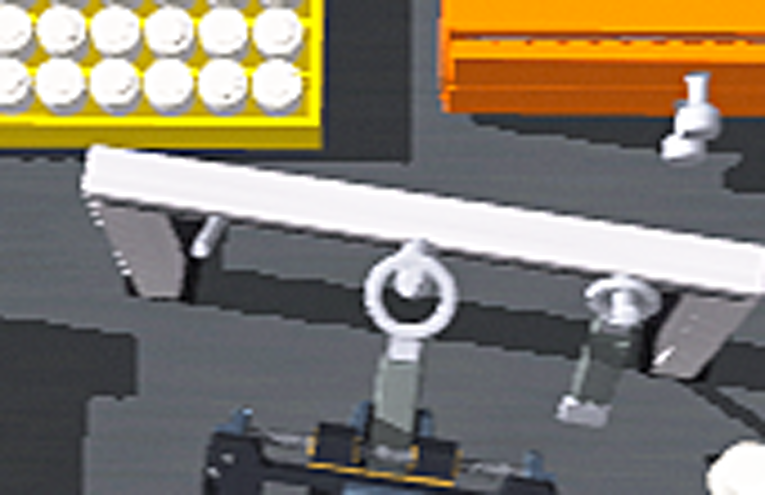

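The eye (top 410,296; side 328,260) lines up with the peg tip along the axis. I'll slide it on.

drive_tool([
  {"rx": 0,"ry": 0,"rz": 0,"dx": -1,"dy": 0,"dz": 12,"hand": 0.9},
  {"rx": 0,"ry": 0,"rz": 0,"dx": 0,"dy": 0,"dz": 12,"hand": 0.9},
  {"rx": 0,"ry": 0,"rz": 0,"dx": 0,"dy": 0,"dz": 12,"hand": 0.9},
  {"rx": 0,"ry": 0,"rz": 0,"dx": 0,"dy": 0,"dz": 4,"hand": 0.9},
])

```text
time_s: 7.05
ee_pos: [0.5792, -0.0207, 0.2088]
ee_rot: [0.303, 0.065, 0.951, -0.022]
ft_force: [-0.4, -0.1, -2.9]
gripper_width: 0.0236
```

```bash
python3 look.py c -.0855 .0015 -1 0 .02
```

```text
7.05 [ 0.5792 -0.0207  0.2088] [-0.0131  0.085   2.0588 -0.1929  0.3918 -1.2916] 0.023574619803045118 [-0.3824 -0.1285 -2.9119]
need (array([ 3.4, -0.8, 18.4]), array([0. , 0.3, 0.2]))
eye [ 0.6447 -0.0281  0.2637] along peg 0.038872513389299014 y 0.0011534546265162457 perp 0.003226061181169045
side eye px [361. 298.] tip px [341. 280.]
top eye px [415. 265.] tip px [414. 284.]
```

View pics/side_c.png

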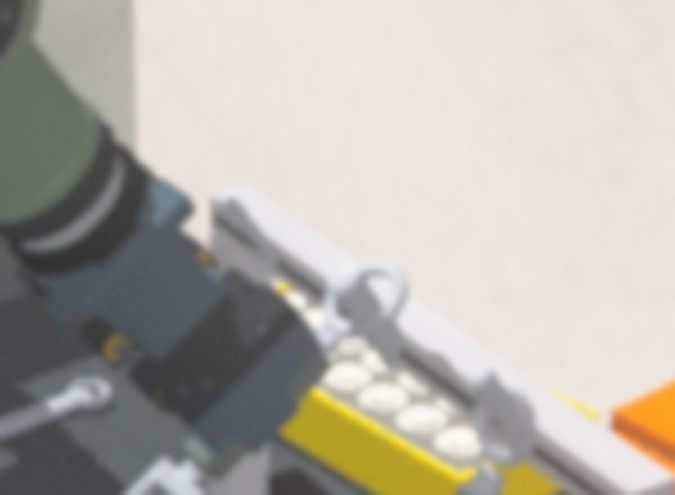

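View pics/top_c.png

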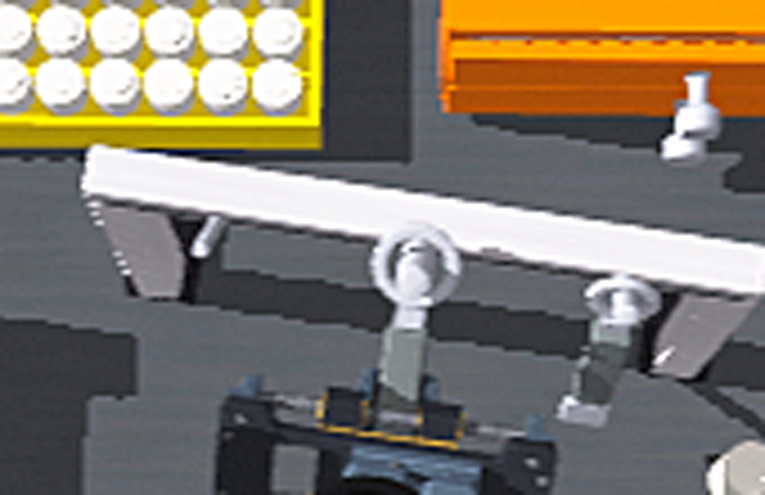

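drive_tool([
  {"rx": 0,"ry": 0,"rz": 0,"dx": 3,"dy": -1,"dz": 8,"hand": 0.9},
  {"rx": 0,"ry": 0,"rz": 0,"dx": 0,"dy": 0,"dz": 8,"hand": 0.9},
  {"rx": 0,"ry": 0,"rz": 0,"dx": 0,"dy": 0,"dz": 2,"hand": 0.9},
  {"rx": 0,"ry": 0,"rz": 0,"dx": 0,"dy": 0,"dz": 0,"hand": 0.9},
])

```text
time_s: 7.55
ee_pos: [0.5875, -0.023, 0.1916]
ee_rot: [0.303, 0.065, 0.951, -0.022]
ft_force: [0.2, -0.7, -2.1]
gripper_width: 0.024
```

```bash
python3 look.py d -.0855 .0015 -1 0 .02
```

```text
7.55 [ 0.5875 -0.023   0.1916] [-0.0187  0.1188  2.0711 -0.2086  0.3453 -1.2781] 0.02400909687274067 [ 0.2205 -0.6911 -2.1483]
need (array([ 0.4,  0.4, -0.6]), array([0. , 0.3, 0.2]))
eye [ 0.653  -0.0304  0.2465] along peg 0.019914573741470754 y -1.0994255776195132e-05 perp 0.00035481781689985435
side eye px [374. 324.] tip px [341. 280.]
top eye px [419. 259.] tip px [414. 284.]
```

View pics/side_d.png

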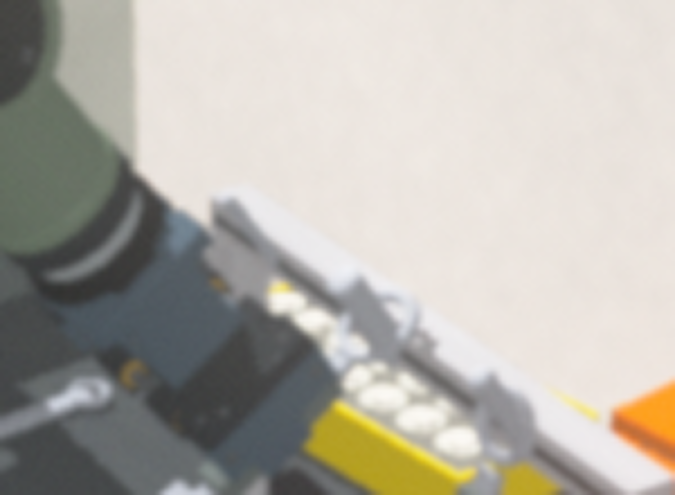

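View pics/top_d.png

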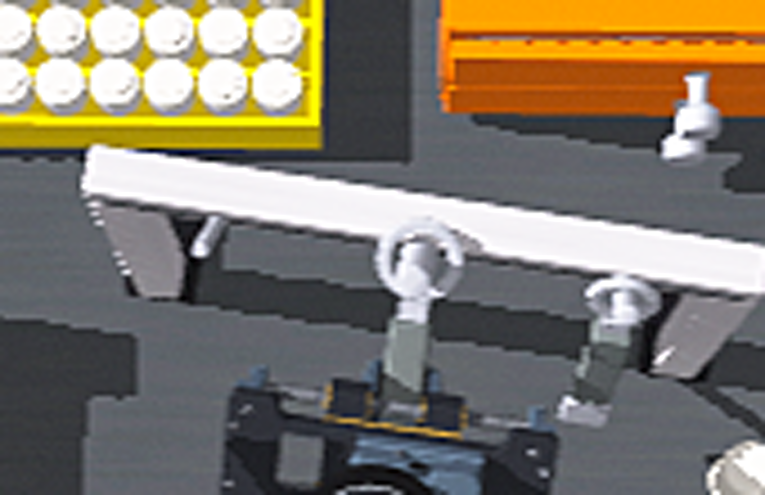

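drive_tool([
  {"rx": 0,"ry": 0,"rz": 0,"dx": 0,"dy": 0,"dz": 0,"hand": 0.3},
  {"rx": 0,"ry": 0,"rz": 0,"dx": 0,"dy": 0,"dz": 0,"hand": 0.3},
  {"rx": 0,"ry": 0,"rz": 0,"dx": 0,"dy": 0,"dz": 0,"hand": 0.3},
  {"rx": 0,"ry": 0,"rz": 0,"dx": 0,"dy": 0,"dz": 0,"hand": 0.3},
  {"rx": 0,"ry": 0,"rz": 0,"dx": 0,"dy": 0,"dz": 0,"hand": 0.3},
  {"rx": 0,"ry": 0,"rz": 0,"dx": 0,"dy": 0,"dz": -15,"hand": 0.3},
  {"rx": 0,"ry": 0,"rz": 0,"dx": 0,"dy": 0,"dz": -30,"hand": 0.3},
  {"rx": 0,"ry": 0,"rz": 0,"dx": 0,"dy": 0,"dz": -40,"hand": 0.3},
  {"rx": 0,"ry": 0,"rz": 0,"dx": 0,"dy": 0,"dz": -40,"hand": 0.3},
])

```text
time_s: 8.55
ee_pos: [0.5158, -0.0127, 0.2957]
ee_rot: [0.303, 0.065, 0.95, -0.021]
ft_force: [1.0, 0.1, 0.0]
gripper_width: 0.0642
```

Run:
```python
from f import *
s,p,M=pose();print(s["time_s"],p,s["joint_positions"],s["gripper_width"],s["ft_force"])
crop(snapshot("side"),290,80,460,270,4,"pics/side_e.png");crop(snapshot("top"),240,80,410,190,4.5,"pics/top_e.png")
```

```text
8.55 [ 0.5158 -0.0127  0.2957] [ 0.0085 -0.1064  2.0084 -0.1447  0.6317 -1.3358] 0.06415579913929756 [1.0379 0.0538 0.0195]
```

View pics/side_e.png

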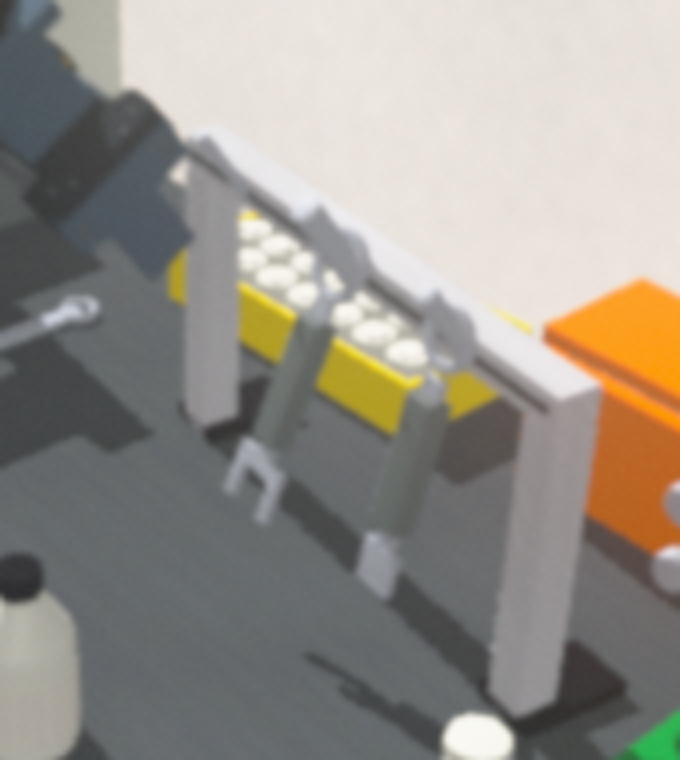

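View pics/top_e.png

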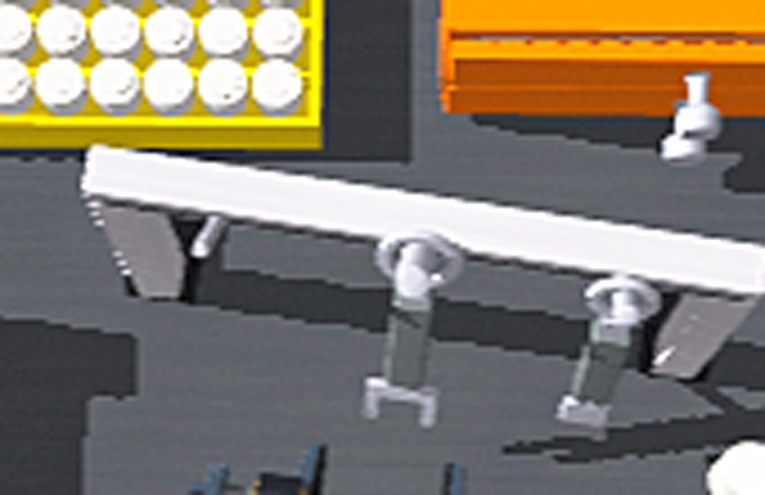

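Fork tool hangs clean on the thick peg (top: ring 419,262, head 400,400). I'll untilt and travel to the paddle.

drive_tool([
  {"rx": 0,"ry": 8.5,"rz": 0,"dx": 10,"dy": -5,"dz": -15,"hand": 0.4},
  {"rx": 0,"ry": 8.5,"rz": 0,"dx": 10,"dy": -15,"dz": -10,"hand": 0.4},
  {"rx": 0,"ry": 8.5,"rz": 0,"dx": 10,"dy": -25,"dz": 0,"hand": 0.4},
  {"rx": 0,"ry": 8.5,"rz": 0,"dx": 10,"dy": -30,"dz": 0,"hand": 0.4},
  {"rx": 0,"ry": 1.3,"rz": 0,"dx": 5,"dy": -40,"dz": 0,"hand": 0.4},
  {"rx": 0,"ry": 0,"rz": 8.5,"dx": 5,"dy": -40,"dz": 0,"hand": 0.4},
  {"rx": 0,"ry": 0,"rz": 8.5,"dx": 0,"dy": -40,"dz": 0,"hand": 0.4},
  {"rx": 0,"ry": 0,"rz": 8.5,"dx": 0,"dy": -30,"dz": 0,"hand": 0.4},
  {"rx": 0,"ry": 0,"rz": 8.5,"dx": 0,"dy": 0,"dz": 0,"hand": 0.4},
  {"rx": 0,"ry": 0,"rz": 8.5,"dx": 0,"dy": 0,"dz": 0,"hand": 0.4},
  {"rx": 0,"ry": 0,"rz": 8.5,"dx": 0,"dy": 0,"dz": 0,"hand": 0.4},
  {"rx": 0,"ry": 0,"rz": 8.5,"dx": 0,"dy": 0,"dz": 0,"hand": 0.4},
])

```text
time_s: 9.85
ee_pos: [0.4098, -0.2356, 0.2953]
ee_rot: [-0.002, 0.557, 0.83, 0.001]
ft_force: [-0.2, 0.9, 0.5]
gripper_width: 0.0546
```

Run:
```python
from f import *
s,p,M=pose();print(s["time_s"],p,s["joint_positions"],s["gripper_width"],s["ft_force"])
print(need([.4367,-.2615,.15],flat(33.2,1)))
```

```text
9.85 [ 0.4098 -0.2356  0.2953] [-0.5472  0.1149  1.6305  0.0015  1.4009 -0.9366] 0.05464330866187118 [-0.2438  0.8679  0.4707]
(array([-34.8,  15.3, 145.1]), array([-0.3, -0.2, 79.1]))
```

drive_tool([
  {"rx": 0,"ry": 0,"rz": 8.5,"dx": 0,"dy": 0,"dz": 0,"hand": 0.4},
  {"rx": 0,"ry": 0,"rz": 8.5,"dx": 0,"dy": 0,"dz": 0,"hand": 0.4},
  {"rx": 0,"ry": 0,"rz": 8.5,"dx": 0,"dy": 0,"dz": 0,"hand": 0.4},
  {"rx": 0,"ry": 0,"rz": 8.5,"dx": 0,"dy": 0,"dz": 20,"hand": 0.4},
  {"rx": 0,"ry": 0,"rz": 8.5,"dx": 0,"dy": 0,"dz": 20,"hand": 0.4},
  {"rx": 0,"ry": 0,"rz": 8.5,"dx": 0,"dy": 0,"dz": 20,"hand": 0.4},
  {"rx": 0,"ry": 0,"rz": 8.5,"dx": 0,"dy": 0,"dz": 20,"hand": 0.4},
  {"rx": 0,"ry": 0,"rz": 8.5,"dx": 0,"dy": 0,"dz": 20,"hand": 0.4},
  {"rx": 0,"ry": 0,"rz": 8.5,"dx": 0,"dy": 0,"dz": 20,"hand": 0.4},
  {"rx": 0,"ry": 0,"rz": 4,"dx": 0,"dy": 0,"dz": 0,"hand": 0.4},
])

```text
time_s: 10.85
ee_pos: [0.4111, -0.2381, 0.1624]
ee_rot: [-0.003, 0.964, 0.265, -0.003]
ft_force: [-0.4, -0.6, 0.0]
gripper_width: 0.0549
```

Run:
```python
from f import *
s,p,M=pose();print(s["time_s"],p,s["joint_positions"],s["gripper_width"],s["ft_force"])
print(need([.4367,-.2615,.06],flat(33.2,1)))
```

```text
10.85 [ 0.4111 -0.2381  0.1624] [-0.549   0.2099  1.8581 -0.0001  1.0821  0.4854] 0.05486345214609614 [-0.36   -0.5943  0.0121]
(array([ 10.4,  34. , 102.1]), array([-0.4,  0.2, -2.5]))
```

drive_tool([
  {"rx": 0,"ry": 0,"rz": -2.5,"dx": 10,"dy": 34,"dz": 0,"hand": 0.4},
  {"rx": 0,"ry": 0,"rz": 0,"dx": 0,"dy": 0,"dz": 20,"hand": 0.4},
  {"rx": 0,"ry": 0,"rz": 0,"dx": 0,"dy": 0,"dz": 35,"hand": 0.4},
  {"rx": 0,"ry": 0,"rz": 0,"dx": 0,"dy": 0,"dz": 35,"hand": 0.4},
  {"rx": 0,"ry": 0,"rz": 0,"dx": 0,"dy": 0,"dz": 30,"hand": 0.4},
  {"rx": 0,"ry": 0,"rz": 0,"dx": 0,"dy": 0,"dz": 10,"hand": 0.4},
])

```text
time_s: 11.45
ee_pos: [0.439, -0.2645, 0.0241]
ee_rot: [-0.002, 0.958, 0.286, -0.002]
ft_force: [-0.9, 1.0, 0.8]
gripper_width: 0.0547
```

Run:
```python
from f import *
s,p,M=pose();print(s["time_s"],p,s["joint_positions"],s["gripper_width"],s["ft_force"])
print(need([.4367,-.2615,.003],flat(33.2,1)))
im=snapshot("side");crop(im,290,200,450,350,4,"pics/s5.png")
im=snapshot("top");crop(im,340,160,480,300,4,"pics/t5.png")
```

```text
11.45 [ 0.439  -0.2645  0.0241] [-0.5641  0.4267  1.9536 -0.0014  0.7671  0.4279] 0.05474548161534502 [-0.8517  1.0196  0.8266]
(array([-0.2, -3.6, 21.1]), array([-0.3,  0.2,  0. ]))
```

View pics/s5.png

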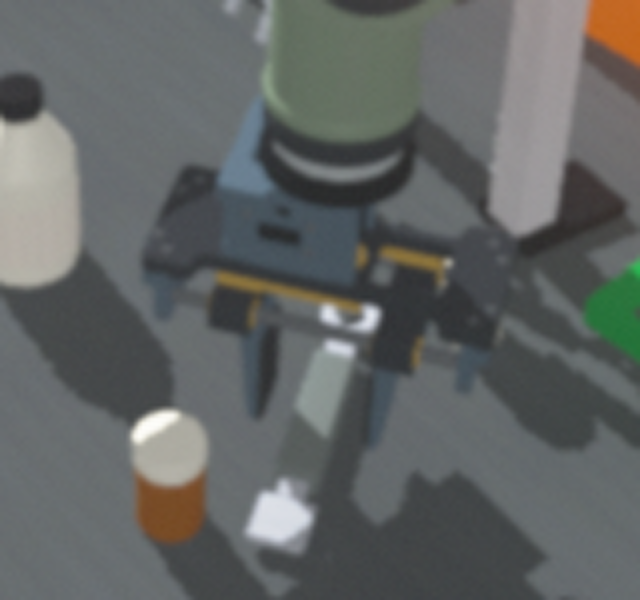

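View pics/t5.png

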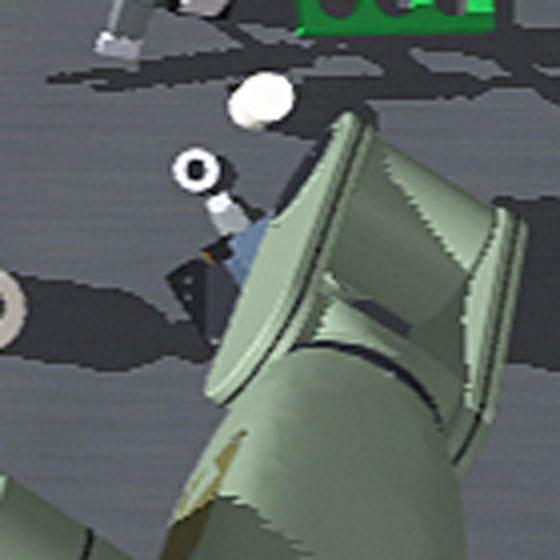

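The fingers straddle the grip: in the side crop the paddle is at (280,515), and the vial at (170,470) is clear. The white vial and bottle are clear too. I'll descend and grip.

drive_tool([
  {"rx": 0,"ry": 0,"rz": 0,"dx": 0,"dy": -3.5,"dz": 10,"hand": 0.4},
  {"rx": 0,"ry": 0,"rz": 0,"dx": 0,"dy": 0,"dz": 8,"hand": 0.4},
  {"rx": 0,"ry": 0,"rz": 0,"dx": 0,"dy": 0,"dz": 4,"hand": 0.4},
  {"rx": 0,"ry": 0,"rz": 0,"dx": 0,"dy": 0,"dz": 0,"hand": 0.4},
])

```text
time_s: 11.95
ee_pos: [0.4406, -0.2636, 0.0055]
ee_rot: [0.002, 0.958, 0.286, 0.001]
ft_force: [0.0, -0.4, 0.4]
gripper_width: 0.0547
```

Run:
```python
from f import *
s,p,M=pose();print(p,s["ft_force"])
print(need([.4367,-.2615,.003],flat(33.2,1)))
```

```text
[ 0.4406 -0.2636  0.0055] [ 0.0343 -0.3644  0.3974]
(array([-2.1, -3.9,  2.5]), array([ 0.2, -0. ,  0. ]))
```

drive_tool([
  {"rx": 0,"ry": 0,"rz": 0,"dx": -2,"dy": -4,"dz": 2.5,"hand": 0.4},
  {"rx": 0,"ry": 0,"rz": 0,"dx": 0,"dy": -1.5,"dz": 1,"hand": 0.9},
  {"rx": 0,"ry": 0,"rz": 0,"dx": 0,"dy": 0,"dz": 0,"hand": 0.9},
  {"rx": 0,"ry": 0,"rz": 0,"dx": 0,"dy": 0,"dz": 0,"hand": 0.9},
  {"rx": 0,"ry": 0,"rz": 0,"dx": 0,"dy": 0,"dz": 0,"hand": 0.9},
  {"rx": 0,"ry": 0,"rz": 0,"dx": 0,"dy": 0,"dz": 0,"hand": 0.9},
])

```text
time_s: 12.55
ee_pos: [0.4367, -0.2606, 0.0034]
ee_rot: [0.003, 0.958, 0.286, 0.002]
ft_force: [0.1, -0.2, -1.8]
gripper_width: 0.0239
```

Run:
```python
from f import *
s,p,M=pose();print(s["time_s"],p,s["gripper_width"],s["ft_force"])
im=snapshot("top");crop(im,340,160,480,300,4,"pics/t6.png")
# eye by mask: ring bright region near (388,203)
sub=im[188:222,375:405];cv2.imwrite("pics/x.png",sub)
g=cv2.cvtColor(sub,cv2.COLOR_RGB2GRAY);m=(g>165).astype(np.uint8)
cs,_=cv2.findContours(m,0,2)
for c in cs:
    if cv2.contourArea(c)>20:
        (u,v),rad=cv2.minEnclosingCircle(c);print(u+375,v+188,rad,cv2.boundingRect(c))
e=np.array([.5121,-.2124,.009]);print("eye in hand",M.T@(e-p))
```

```text
12.55 [ 0.4367 -0.2606  0.0034] 0.023940589762141484 [ 0.0985 -0.1588 -1.8242]
388.0 202.25 5.483028411865234 (8, 9, 11, 11)
eye in hand [ 0.0895  0.0011 -0.0054]
```

View pics/t6.png

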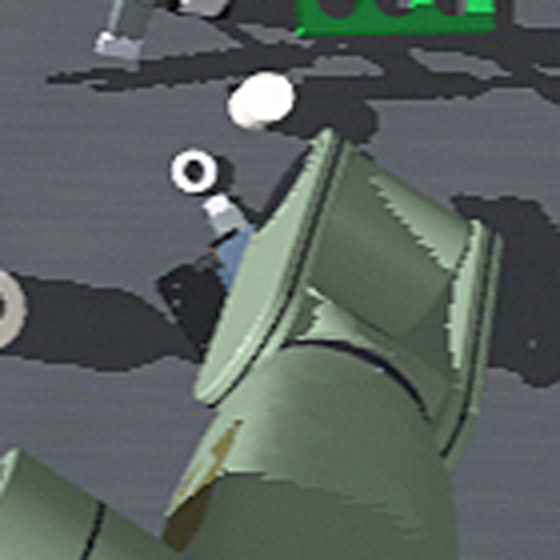

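drive_tool([
  {"rx": 0,"ry": 0,"rz": 0,"dx": 0,"dy": 0,"dz": -20,"hand": 0.9},
  {"rx": 0,"ry": 0,"rz": 0,"dx": 0,"dy": 0,"dz": -40,"hand": 0.9},
  {"rx": 0,"ry": 0,"rz": 0,"dx": 0,"dy": 0,"dz": -45,"hand": 0.9},
  {"rx": 0,"ry": 0,"rz": 0,"dx": 0,"dy": 0,"dz": -45,"hand": 0.9},
  {"rx": 0,"ry": 0,"rz": 0,"dx": 0,"dy": 0,"dz": -45,"hand": 0.9},
  {"rx": 0,"ry": 0,"rz": 0,"dx": 0,"dy": 0,"dz": -45,"hand": 0.9},
  {"rx": 0,"ry": 0,"rz": 0,"dx": 0,"dy": 0,"dz": -45,"hand": 0.9},
  {"rx": 0,"ry": 0,"rz": 0,"dx": 0,"dy": 0,"dz": -45,"hand": 0.9},
])

```text
time_s: 13.4
ee_pos: [0.4302, -0.2562, 0.3359]
ee_rot: [-0.006, 0.958, 0.286, -0.006]
ft_force: [1.3, -0.8, -1.9]
gripper_width: 0.0241
```

Run:
```python
from f import *
s,p,M=pose();print(s["time_s"],p,s["joint_positions"],s["gripper_width"],s["ft_force"])
e=np.array([.0888,.0015,-.0056]);Rt=hang(1);eye=ORG+rackax()[1]*.12+rackax()[2]*.12
t=tcp_for_eye(eye,Rt,e);print(t,need(t,Rt))
```

```text
13.4 [ 0.4302 -0.2562  0.3359] [-0.5593  0.1565  1.4819 -0.0011  1.521   0.4317] 0.024111714297158728 [ 1.251  -0.8356 -1.9322]
[0.5441 0.1078 0.2728] (array([ 295.2, -241. ,   64.5]), array([-13.3,  34.2,  39.8]))
```

drive_tool([
  {"rx": 0,"ry": 0,"rz": 0,"dx": 18,"dy": -22,"dz": -3,"hand": 0.9},
  {"rx": 0,"ry": 0,"rz": 0,"dx": 26,"dy": -32,"dz": -3,"hand": 0.9},
  {"rx": 0,"ry": 0,"rz": 0,"dx": 26,"dy": -32,"dz": -3,"hand": 0.9},
  {"rx": 0,"ry": 0,"rz": 0,"dx": 26,"dy": -32,"dz": -3,"hand": 0.9},
  {"rx": 0,"ry": 0,"rz": 0,"dx": 26,"dy": -32,"dz": -3,"hand": 0.9},
  {"rx": 0,"ry": 0,"rz": 0,"dx": 26,"dy": -32,"dz": -3,"hand": 0.9},
  {"rx": 0,"ry": 0,"rz": 0,"dx": 26,"dy": -32,"dz": -3,"hand": 0.9},
  {"rx": 0,"ry": 0,"rz": 0,"dx": 26,"dy": -32,"dz": -3,"hand": 0.9},
  {"rx": 0,"ry": 0,"rz": 8.5,"dx": 20,"dy": -25,"dz": 0,"hand": 0.9},
  {"rx": 0,"ry": 0,"rz": 8.5,"dx": 0,"dy": 0,"dz": 0,"hand": 0.9},
  {"rx": 0,"ry": 0,"rz": 8.5,"dx": 0,"dy": 0,"dz": 0,"hand": 0.9},
  {"rx": 0,"ry": 0,"rz": 8.5,"dx": 0,"dy": 0,"dz": 0,"hand": 0.9},
])

```text
time_s: 14.6
ee_pos: [0.4666, 0.1038, 0.3633]
ee_rot: [-0.001, 1.0, -0.017, -0.007]
ft_force: [0.1, 0.5, -2.0]
gripper_width: 0.0236
```

```bash
cat > n.py <<'E'
from f import *
s,p,M=pose();print(s["time_s"],p,s["joint_positions"],s["gripper_width"],s["ft_force"])
e=np.array([.0888,.0015,-.0056]);Rt=hang(1);eye=ORG+rackax()[1]*.12+rackax()[2]*.115
t=tcp_for_eye(eye,Rt,e);print(t,need(t,Rt))
E
python3 n.py
```

```text
14.6 [0.4666 0.1038 0.3633] [0.1915 0.111  1.4702 0.0047 1.5735 1.7964] 0.023593962030211347 [ 0.1052  0.5211 -2.0134]
[0.547  0.1074 0.2687] (array([81.5, -6.2, 93.5]), array([-1.9, 35.8,  5.9]))
```

drive_tool([
  {"rx": 0,"ry": 0,"rz": 6,"dx": 0,"dy": 0,"dz": 10,"hand": 0.9},
  {"rx": 0,"ry": 8,"rz": 0,"dx": 0,"dy": 0,"dz": 0,"hand": 0.9},
  {"rx": 0,"ry": 8,"rz": 0,"dx": 0,"dy": 0,"dz": 0,"hand": 0.9},
  {"rx": 0,"ry": 8,"rz": 0,"dx": 0,"dy": 0,"dz": 0,"hand": 0.9},
  {"rx": 0,"ry": 8,"rz": 0,"dx": 0,"dy": 0,"dz": 0,"hand": 0.9},
  {"rx": 0,"ry": 3,"rz": 0,"dx": 0,"dy": 0,"dz": 0,"hand": 0.9},
  {"rx": 0,"ry": 0,"rz": 0,"dx": 0,"dy": 0,"dz": 0,"hand": 0.9},
])

```text
time_s: 15.3
ee_pos: [0.4631, 0.1027, 0.3447]
ee_rot: [0.023, 0.952, -0.069, 0.296]
ft_force: [-0.1, -0.1, -1.5]
gripper_width: 0.024
```

```bash
python3 n.py
```

```text
15.3 [0.4631 0.1027 0.3447] [ 0.4083 -0.1711  1.9291 -0.3963  0.8943  2.2967] 0.023992008246828872 [-0.1153 -0.0615 -1.5286]
[0.547  0.1074 0.2687] (array([ 24.6, -17. , 109.3]), array([ 0.3,  0.4, -0.1]))
```

drive_tool([
  {"rx": 0,"ry": 0,"rz": 0,"dx": 8,"dy": -6,"dz": 35,"hand": 0.9},
  {"rx": 0,"ry": 0,"rz": 0,"dx": 8,"dy": -6,"dz": 35,"hand": 0.9},
  {"rx": 0,"ry": 0,"rz": 0,"dx": 8,"dy": -5,"dz": 30,"hand": 0.9},
  {"rx": 0,"ry": 0,"rz": 0,"dx": 0,"dy": 0,"dz": 0,"hand": 0.9},
])

```text
time_s: 15.7
ee_pos: [0.5438, 0.1084, 0.2748]
ee_rot: [0.022, 0.953, -0.07, 0.295]
ft_force: [-1.4, 0.0, -1.9]
gripper_width: 0.024
```

```bash
sed -i 's/-.0067\]/-.0056]/' look.py; python3 look.py f .0888 .0015 1 .12 .08
```

```text
15.7 [0.5438 0.1084 0.2748] [ 0.3359  0.0078  1.9487 -0.4283  0.6868  2.3178] 0.023960131627484206 [-1.4188  0.0096 -1.9104]
need (array([-0.4,  0.4, 41.9]), array([ 0.3,  0.6, -0.2]))
eye [0.613  0.0967 0.3296] along peg 0.12095711051757652 y 0.0002515046546454731 perp 0.0008755114658345482
side eye px [171. 128.] tip px [224. 198.]
top eye px [180. 288.] tip px [201. 252.]
```

View pics/side_f.png

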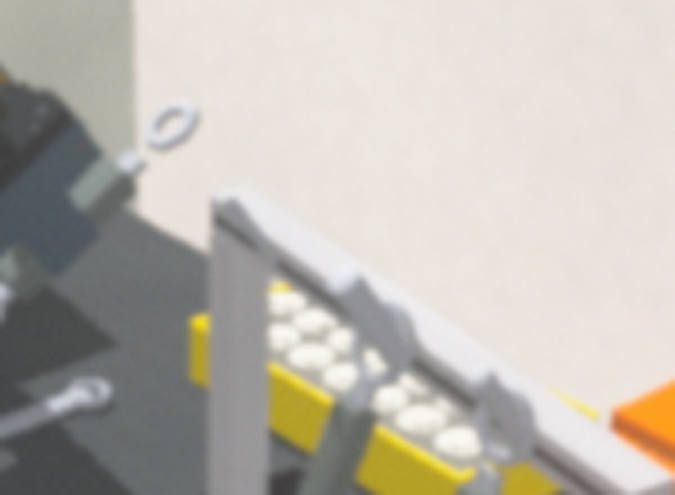

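View pics/top_f.png

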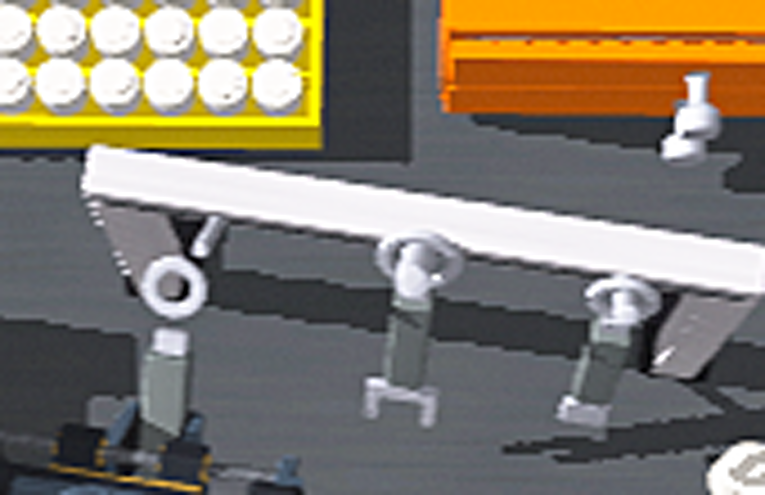

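```bash
cat > ring.py <<'E'
from f import *
tag,e=sys.argv[1],[float(v) for v in sys.argv[2:5]]
s,p,M=pose();c=M@np.array(e)+p;out={}
for n,o in(("side",(290,70)),("top",(240,80))):
    im=cv2.imread(f"pics/{n}_{tag}.png");g=cv2.cvtColor(im,cv2.COLOR_BGR2GRAY).astype(float)
    u,v=(proj(n,c)-o+.5)*4.5;u0,v0=int(u)-50,int(v)-50;u0=max(u0,0);v0=max(v0,0)
    sub=im[v0:v0+100,u0:u0+100];g=cv2.cvtColor(sub,cv2.COLOR_BGR2GRAY)
    if n=="top": m=(g>165).astype(np.uint8)
    else:
        bg=np.array([218,224,228.]);m=(np.abs(sub.astype(float)-np.median(sub.reshape(-1,3),0)).sum(2)>25).astype(np.uint8)
    cv2.imwrite(f"pics/m_{n}.png",m*255)
    cs,h=cv2.findContours(m,cv2.RETR_CCOMP,cv2.CHAIN_APPROX_NONE)
    for i,k in enumerate(cs):
        if cv2.contourArea(k)>100 and len(k)>5:
            el=cv2.fitEllipse(k);hole=h[0][i][3]>=0
            print(n,"hole" if hole else "outer",np.round([el[0][0]+u0,el[0][1]+v0],1),np.round(el[1],1),"pred",np.round([u,v],1))
            if hole: out[n]=((el[0][0]+u0)/4.5+o[0]-.5+.0,(el[0][1]+v0)/4.5+o[1]-.5)
if len(out)==2:
    q,g=tri(out["top"],out["side"]);print("tri",q,"gap",g,"fk",c,"eye in hand",M.T@(q-p))
E
python3 ring.py f .0888 .0015 -.0056
```

```text
side outer [173.6 129.6] [39.8 57.5] pred [169.7 122.4]
side outer [130.2 126.4] [ 27.5 115.6] pred [169.7 122.4]
top outer [166.6 333.1] [ 6.7 34.9] pred [178.8 287.9]
top outer [172.6 286.4] [58.5 64.6] pred [178.8 287.9]
top hole [173.5 287.1] [32.3 36.3] pred [178.8 287.9]
top outer [200.2 246.9] [13.5 20. ] pred [178.8 287.9]
```

drive_tool([
  {"rx": 0,"ry": 0.5,"rz": 0,"dx": 0,"dy": 3,"dz": 12,"hand": 0.9},
  {"rx": 0,"ry": 0,"rz": 0,"dx": 0,"dy": 0,"dz": 15,"hand": 0.9},
  {"rx": 0,"ry": 0,"rz": 0,"dx": 0,"dy": 0,"dz": 12,"hand": 0.9},
  {"rx": 0,"ry": 0,"rz": 0,"dx": 0,"dy": 0,"dz": 0,"hand": 0.9},
])

```text
time_s: 16.2
ee_pos: [0.5661, 0.102, 0.25]
ee_rot: [0.021, 0.95, -0.071, 0.303]
ft_force: [-0.4, -0.8, -2.6]
gripper_width: 0.0236
```

```bash
python3 look.py g .0888 -.001 1 .12 .07;python3 ring.py g .0888 -.001 -.0056
```

```text
16.2 [0.5661 0.102  0.25  ] [ 0.3056  0.0555  1.9751 -0.4675  0.5926  2.3472] 0.023609479521437042 [-0.426  -0.8221 -2.5728]
need (array([-5.5, -0.1, 18.4]), array([ 0.1, -0.4, -0.4]))
eye [0.6346 0.0927 0.306 ] along peg 0.08906252479979375 y -0.0007293048985555146 perp 0.005344457427179909
side eye px [206. 160.] tip px [224. 198.]
top eye px [193. 260.] tip px [201. 252.]
side outer [224.6 201. ] [ 9.4 47.3] pred [205.8 156.6]
side outer [171.7 198.4] [15.2 37.3] pred [205.8 156.6]
side outer [210.8 162.9] [41.3 58.4] pred [205.8 156.6]
top outer [184.6 305.1] [ 6.5 39.1] pred [192.4 259.3]
top outer [190.7 258.8] [56.9 61.9] pred [192.4 259.3]
top hole [190.5 260. ] [29.7 36.3] pred [192.4 259.3]
top outer [231.2 211.9] [ 6.1 57. ] pred [192.4 259.3]
```

View pics/side_g.png

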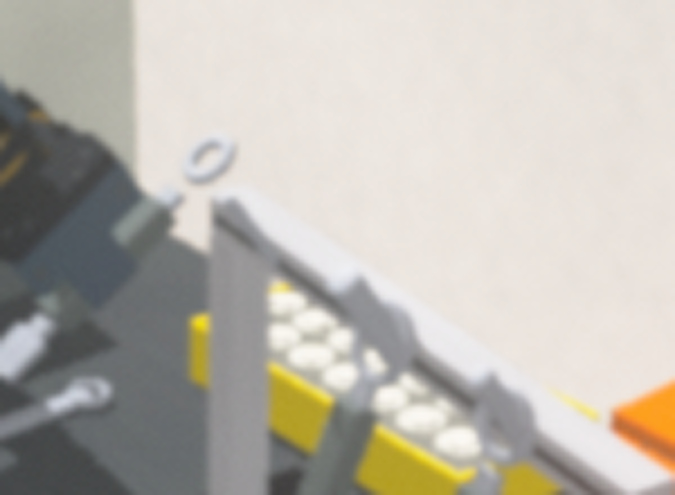

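View pics/top_g.png

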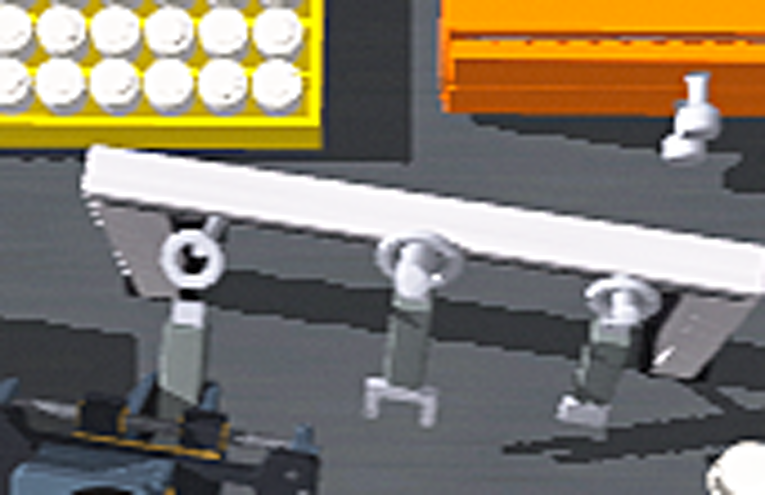

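drive_tool([
  {"rx": 0,"ry": 0,"rz": 0,"dx": -5,"dy": 0.5,"dz": 6,"hand": 0.9},
  {"rx": 0,"ry": 0,"rz": 0,"dx": 0,"dy": 0,"dz": 6,"hand": 0.9},
  {"rx": 0,"ry": 0,"rz": 0,"dx": 0,"dy": 0,"dz": 0,"hand": 0.9},
])

```text
time_s: 16.6
ee_pos: [0.5693, 0.1019, 0.2399]
ee_rot: [0.02, 0.949, -0.071, 0.306]
ft_force: [-0.6, 0.4, -1.6]
gripper_width: 0.0239
```

```bash
python3 look.py h .0888 -.0015 1 .12 .06;python3 ring.py h .0888 -.0015 -.0056; python3 -c "
import cv2
a=cv2.imread('pics/side_h.png')[130:260,150:300];b=cv2.imread('pics/top_h.png')[190:320,130:280]
cv2.imwrite('pics/h2.png',cv2.resize(cv2.hconcat([a,b]),None,fx=2.6,fy=2.6))"
```

```text
16.6 [0.5693 0.1019 0.2399] [ 0.3024  0.0685  1.9918 -0.4892  0.5596  2.3708] 0.02393937800586999 [-0.6102  0.4342 -1.6112]
need (array([-2.4,  0.8, 18.3]), array([-0.1, -0.7, -0.5]))
eye [0.6375 0.093  0.2963] along peg 0.0794071231306818 y 5.753420161512051e-05 perp 0.0021173945334622677
side eye px [210. 174.] tip px [224. 198.]
top eye px [195. 260.] tip px [201. 252.]
side outer [174.8 213.8] [18.7 37.7] pred [209.7 173.3]
side outer [252.5 200.5] [ 9.1 23.7] pred [209.7 173.3]
side outer [221.2 189.5] [58.2 78.8] pred [209.7 173.3]
side hole [212.5 177. ] [12.9 39.7] pred [209.7 173.3]
top outer [188.2 305.2] [ 6.2 36.4] pred [194.8 259.9]
top outer [193.6 259.3] [55.6 61.2] pred [194.8 259.9]
top hole [193.8 260.8] [29.4 36. ] pred [194.8 259.9]
top outer [233. 212.] [ 6.3 60.2] pred [194.8 259.9]
tri [0.6386 0.0934 0.2938] gap 0.0019381235595036914 fk [0.6375 0.093  0.2967] eye in hand [ 0.088  -0.002  -0.0026]
```

View pics/h2.png

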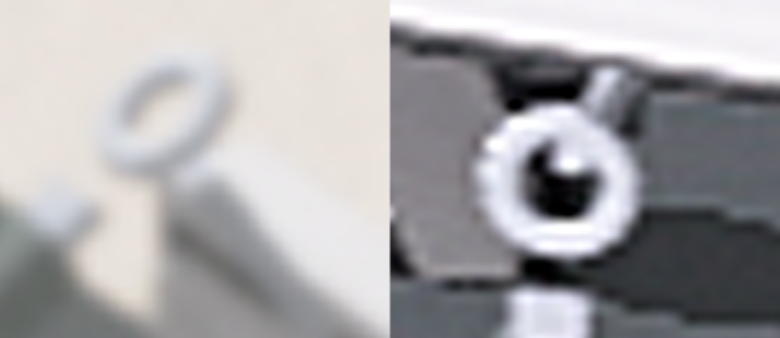

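drive_tool([
  {"rx": 0,"ry": -0.5,"rz": 0,"dx": -2,"dy": 0.5,"dz": 8,"hand": 0.9},
  {"rx": 0,"ry": 0,"rz": 0,"dx": -0.5,"dy": 0,"dz": 8,"hand": 0.9},
  {"rx": 0,"ry": 0,"rz": 0,"dx": 0,"dy": 0,"dz": 8,"hand": 0.9},
])

```text
time_s: 17.0
ee_pos: [0.5821, 0.1002, 0.2194]
ee_rot: [0.019, 0.95, -0.071, 0.303]
ft_force: [0.3, 0.1, -2.3]
gripper_width: 0.0238
```

```bash
python3 look.py i .0885 -.0015 1 .12 .04;python3 ring.py i .0885 -.0015 -.0056; python3 -c "
import cv2
a=cv2.imread('pics/side_i.png')[150:280,170:320];b=cv2.imread('pics/top_i.png')[190:320,130:280]
cv2.imwrite('pics/i2.png',cv2.resize(cv2.hconcat([a,b]),None,fx=2.6,fy=2.6))"
```

```text
17.0 [0.5821 0.1002 0.2194] [ 0.2859  0.1092  1.9997 -0.504   0.5133  2.3823] 0.02384958931930227 [ 0.2718  0.1438 -2.3073]
need (array([-0.9,  0.8, 14.1]), array([-0.2, -0.3, -0.5]))
eye [0.6505 0.0912 0.2752] along peg 0.0546245513297134 y 5.116006032025846e-05 perp 0.0007573098368362776
side eye px [229. 203.] tip px [224. 198.]
top eye px [203. 248.] tip px [201. 252.]
side outer [270.1 215.9] [17.4 31.5] pred [229.2 205.5]
side outer [231.9 227.1] [72.3 99.5] pred [229.2 205.5]
top outer [198.5 293.6] [10.  31.8] pred [203.6 249. ]
top outer [200.3 248.5] [12.8 15.2] pred [203.6 249. ]
top outer [202.7 246.7] [55.6 59.8] pred [203.6 249. ]
top hole [202.9 247.9] [30.2 36.5] pred [203.6 249. ]
top outer [232.8 206.7] [ 15.2 139.5] pred [203.6 249. ]
```

View pics/i2.png

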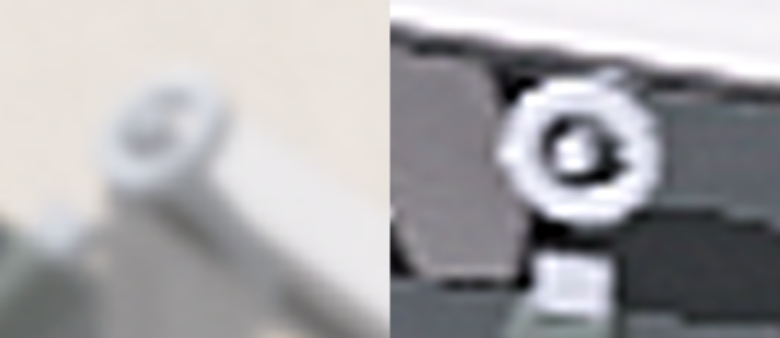

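The peg tip sits centred in the small eye in both views. I'll slide down.

drive_tool([
  {"rx": 0,"ry": 0,"rz": -0.5,"dx": -0.5,"dy": 0,"dz": 8,"hand": 0.9},
  {"rx": 0,"ry": 0,"rz": 0,"dx": -0.5,"dy": 0,"dz": 8,"hand": 0.9},
  {"rx": 0,"ry": 0,"rz": 0,"dx": 0,"dy": 0,"dz": 0,"hand": 0.9},
])

```text
time_s: 17.4
ee_pos: [0.5909, 0.0985, 0.203]
ee_rot: [0.021, 0.951, -0.066, 0.301]
ft_force: [-0.5, -0.8, -2.6]
gripper_width: 0.0238
```

```bash
python3 look.py j .0885 -.0015 1 .12 .02; python3 -c "
import cv2
a=cv2.imread('pics/side_j.png')[150:280,170:320];b=cv2.imread('pics/top_j.png')[190:320,130:280]
cv2.imwrite('pics/j2.png',cv2.resize(cv2.hconcat([a,b]),None,fx=2.6,fy=2.6))"
```

```text
17.4 [0.5909 0.0985 0.203 ] [ 0.2765  0.1405  2.008  -0.53    0.4779  2.397 ] 0.023832256236397214 [-0.4871 -0.7541 -2.5623]
need (array([ 1.2,  0.5, 15.6]), array([-0.1, -0.2,  0.1]))
eye [0.6596 0.0904 0.2586] along peg 0.03584792558254084 y 0.0005725662351573541 perp -0.001310868830294974
side eye px [242. 225.] tip px [224. 198.]
top eye px [208. 240.] tip px [201. 252.]
```

View pics/j2.png

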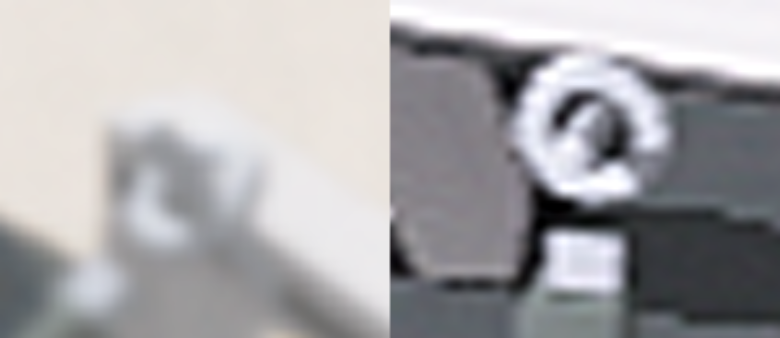

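drive_tool([
  {"rx": 0,"ry": 0,"rz": 0,"dx": 1,"dy": 0.5,"dz": 8,"hand": 0.9},
  {"rx": 0,"ry": 0,"rz": 0,"dx": 0,"dy": 0,"dz": 7,"hand": 0.9},
  {"rx": 0,"ry": 0,"rz": 0,"dx": 0,"dy": 0,"dz": 0,"hand": 0.9},
])

```text
time_s: 17.8
ee_pos: [0.6013, 0.0969, 0.1923]
ee_rot: [0.02, 0.951, -0.066, 0.303]
ft_force: [-0.3, 0.2, -3.1]
gripper_width: 0.0238
```

```bash
python3 look.py k .0885 -.0015 1 .12 .02; python3 -c "
import cv2
a=cv2.imread('pics/side_k.png')[150:280,170:320];b=cv2.imread('pics/top_k.png')[190:320,130:280]
cv2.imwrite('pics/k2.png',cv2.resize(cv2.hconcat([a,b]),None,fx=2.6,fy=2.6))"
```

```text
17.8 [0.6013 0.0969 0.1923] [ 0.2662  0.1668  2.0086 -0.5513  0.4477  2.4142] 0.02381725212776026 [-0.2962  0.1601 -3.1045]
need (array([-1.1,  0.3,  0.7]), array([-0.2, -0.3,  0.1]))
eye [0.6698 0.0888 0.248 ] along peg 0.021251331681680908 y 0.0004136155452604104 perp 0.0010636813064007868
side eye px [257. 238.] tip px [224. 198.]
top eye px [213. 229.] tip px [201. 252.]
```

View pics/k2.png

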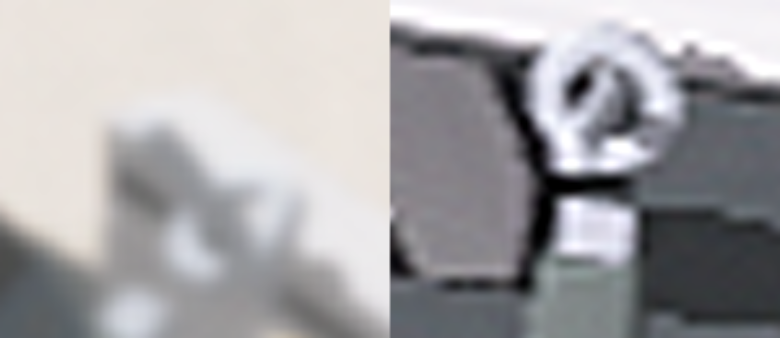

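The eye is well down the peg (about 21 mm from the root, 39 mm of peg beyond it), with no side force. I'll release and back off along the peg.

drive_tool([
  {"rx": 0,"ry": 0,"rz": 0,"dx": 0,"dy": 0,"dz": 0,"hand": 0.4},
  {"rx": 0,"ry": 0,"rz": 0,"dx": 0,"dy": 0,"dz": 0,"hand": 0.4},
  {"rx": 0,"ry": 0,"rz": 0,"dx": 0,"dy": 0,"dz": 0,"hand": 0.4},
  {"rx": 0,"ry": 0,"rz": 0,"dx": 0,"dy": 0,"dz": 0,"hand": 0.4},
  {"rx": 0,"ry": 0,"rz": 0,"dx": 0,"dy": 0,"dz": 0,"hand": 0.4},
  {"rx": 0,"ry": 0,"rz": 0,"dx": 0,"dy": 0,"dz": -15,"hand": 0.4},
  {"rx": 0,"ry": 0,"rz": 0,"dx": 0,"dy": 0,"dz": -30,"hand": 0.4},
  {"rx": 0,"ry": 0,"rz": 0,"dx": 0,"dy": 0,"dz": -40,"hand": 0.4},
  {"rx": 0,"ry": 0,"rz": 0,"dx": -20,"dy": 0,"dz": -40,"hand": 0.4},
  {"rx": 0,"ry": 0,"rz": 0,"dx": -30,"dy": 0,"dz": -30,"hand": 0.4},
  {"rx": 0,"ry": 0,"rz": 0,"dx": 0,"dy": 0,"dz": 0,"hand": 0.4},
])

```text
time_s: 19.0
ee_pos: [0.4672, 0.116, 0.3006]
ee_rot: [0.017, 0.949, -0.067, 0.307]
ft_force: [0.9, 0.7, -0.1]
gripper_width: 0.0548
```

Run:
```python
from f import *
s,p,M=pose();print(s["time_s"],p,s["gripper_width"],s["ft_force"])
crop(snapshot("side"),290,80,460,270,4,"pics/side_l.png");im=snapshot("top");crop(im,240,80,410,190,4.5,"pics/top_l.png");cv2.imwrite("pics/top_full.png",im[:,:,::-1])
```

```text
19.0 [0.4672 0.116  0.3006] 0.05481696137515411 [ 0.8723  0.7014 -0.0513]
```

View pics/side_l.png

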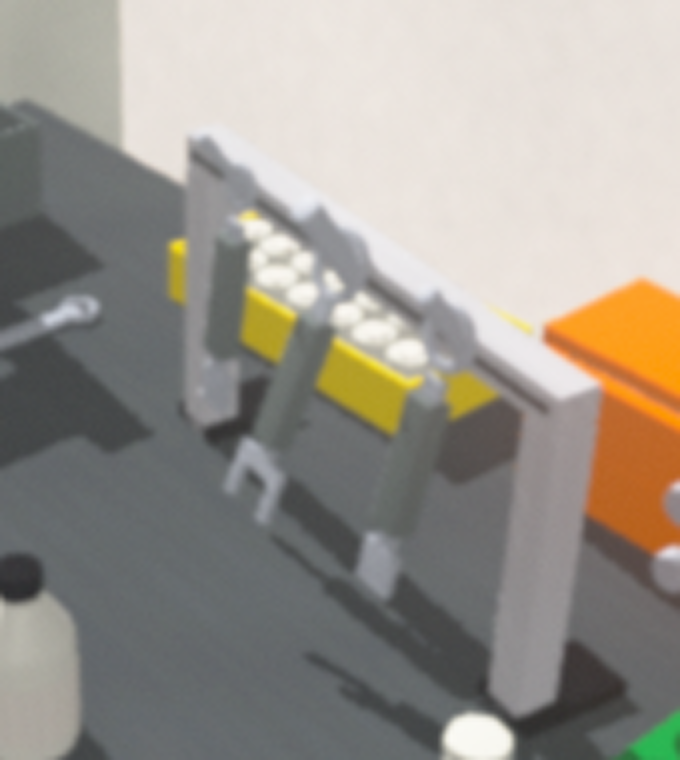

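View pics/top_l.png

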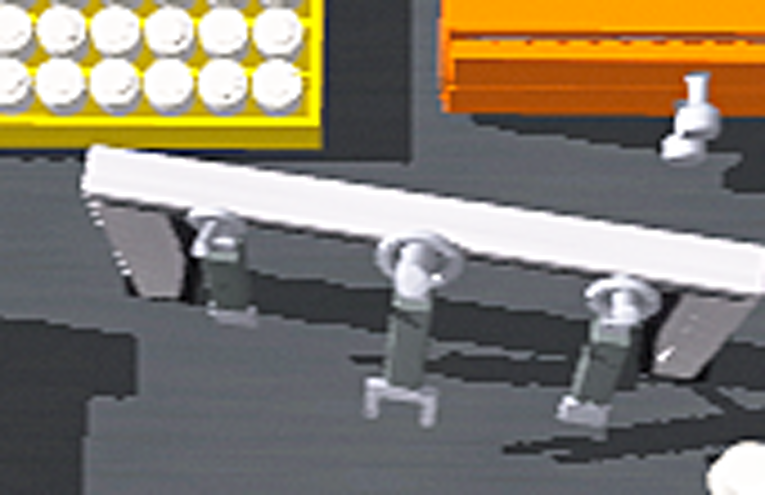

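View pics/top_full.png

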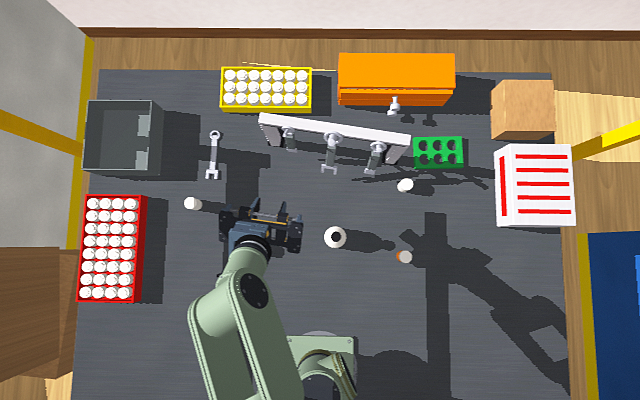

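Both tools hang and everything in view is unmoved, but the arm hides the left orange vial in the top view. I'll let it settle, back away, and compare two pictures for stillness.

drive_tool([
  {"rx": 0,"ry": 0,"rz": 0,"dx": -25,"dy": 0,"dz": -15,"hand": 0.4},
  {"rx": 0,"ry": 0,"rz": 0,"dx": -25,"dy": 0,"dz": -15,"hand": 0.4},
  {"rx": 0,"ry": 0,"rz": 0,"dx": 0,"dy": 0,"dz": 0,"hand": 0.4},
  {"rx": 0,"ry": 0,"rz": 0,"dx": 0,"dy": 0,"dz": 0,"hand": 0.4},
  {"rx": 0,"ry": 0,"rz": 0,"dx": 0,"dy": 0,"dz": 0,"hand": 0.4},
  {"rx": 0,"ry": 0,"rz": 0,"dx": 0,"dy": 0,"dz": 0,"hand": 0.4},
  {"rx": 0,"ry": 0,"rz": 0,"dx": 0,"dy": 0,"dz": 0,"hand": 0.4},
  {"rx": 0,"ry": 0,"rz": 0,"dx": 0,"dy": 0,"dz": 0,"hand": 0.4},
  {"rx": 0,"ry": 0,"rz": 0,"dx": 0,"dy": 0,"dz": 0,"hand": 0.4},
  {"rx": 0,"ry": 0,"rz": 0,"dx": 0,"dy": 0,"dz": 0,"hand": 0.4},
  {"rx": 0,"ry": 0,"rz": 0,"dx": 0,"dy": 0,"dz": 0,"hand": 0.4},
  {"rx": 0,"ry": 0,"rz": 0,"dx": 0,"dy": 0,"dz": 0,"hand": 0.4},
])

```text
time_s: 20.3
ee_pos: [0.4169, 0.1243, 0.2947]
ee_rot: [0.018, 0.949, -0.069, 0.306]
ft_force: [0.0, -0.0, -0.4]
gripper_width: 0.0545
```

Run:
```python
from f import *
t0=cv2.imread("pics/top_full.png")[:,:,::-1]
im=snapshot("side");cv2.imwrite("pics/side_m.png",im[:,:,::-1])
a=[snapshot("top")]
for i in range(6): b=snapshot("top")
s0=cv2.imread("pics/side0.png")[:,:,::-1]
f=lambda p,q,r:np.abs(p.astype(int)-q)[r].mean().round(2)
rk=np.s_[110:185,255:400]
print("rack top: 1.2s",f(t0,a[0],rk),"0.3s",f(a[0],b,rk),"bar noise",f(a[0],b,np.s_[60:100,220:320]))
for n,(u,v) in dict(vialL=(232,211),vialW=(242,167),bottle=(295,247),vialR=(333,319),vialRW=(408,273),wrench=(295,162),holder=(478,286)).items(): print(n,f(s0,im,np.s_[v-14:v+14,u-12:u+12]))
print(r.sense()["time_s"])
```

```text
rack top: 1.2s 1.62 0.3s 1.32 bar noise 0.74
vialL 4.01
vialW 2.84
bottle 3.09
vialR 7.58
vialRW 4.84
wrench 1.55
holder 1.82
20.7
```

View pics/side_m.png

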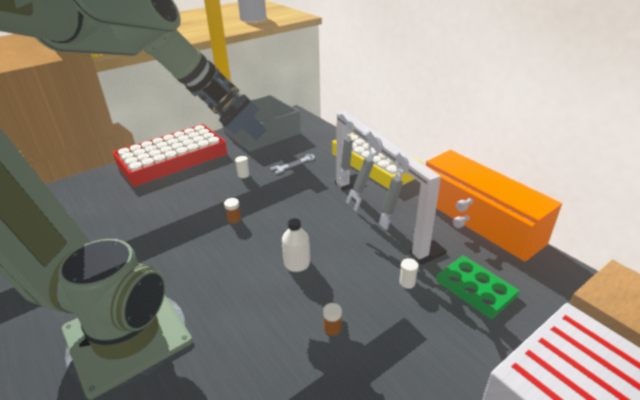

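Run:
```python
from f import *
ims=[snapshot("top") for i in range(12)]
f=lambda p,q,r:(np.abs(p.astype(int)-q)[r].mean().round(2),np.abs(p.astype(int)-q)[r].max())
for n,rg in dict(paddle=np.s_[122:160,278:302],fork=np.s_[125:180,318:348],used=np.s_[135:180,362:392],tray=np.s_[65:110,222:310]).items():
    print(n,[f(ims[0],ims[k],rg) for k in(1,4,8,11)])
```

```text
paddle [(np.float64(1.3), np.int64(9)), (np.float64(1.29), np.int64(7)), (np.float64(1.29), np.int64(7)), (np.float64(1.28), np.int64(7))]
fork [(np.float64(1.3), np.int64(6)), (np.float64(1.29), np.int64(8)), (np.float64(1.28), np.int64(7)), (np.float64(1.25), np.int64(6))]
used [(np.float64(1.32), np.int64(7)), (np.float64(1.3), np.int64(7)), (np.float64(1.28), np.int64(8)), (np.float64(1.28), np.int64(8))]
tray [(np.float64(0.66), np.int64(12)), (np.float64(0.64), np.int64(13)), (np.float64(0.64), np.int64(13)), (np.float64(0.65), np.int64(11))]
```

Both tools are still, with only camera noise between frames. I'll hand in.

```bash
python3 -c "
from bench import r
print(r.hand_in()); print(r.sense()['time_s'])"
```

```text
the job is handed in; nothing more can be done
None
the job is handed in; nothing more can be done
```

Both tools are hanging on their pegs: the fork tool on the thick middle peg first, then the paddle tool on the thin left peg. I slid each eye down to about 20 mm from the peg's root, let go, and backed the gripper off along the peg. The job was handed in at about 21 s of the 64 s allowed.

**Last checks:**
- **Stillness:** over 0.55 s of top pictures, both tools changed no more than the fixed used tool, so only camera noise.
- **Bystanders:** the vials, bottle, wrench and holder looked unmoved in the final side picture. I compared them by patches, not by fresh position measurements. The largest difference was at the right orange-capped vial, where the arm's shadow now falls.
- **Forces:** the forces read at the end of each move stayed at a few newtons.

**Disagreements and failures:**
- The two cameras disagreed with the arm's own position by about 2–3 mm on where each eye was. I corrected this by sight before sliding each tool on.
- My first move call was refused because its rows left out some fields; nothing moved.
- After release I judged how far down the eyes sat only from the pictures. Both rings sit at the bar.

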